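# Load the bead finisher, stir, and hang its guard door

### The job

Get the bead finisher ready to run: put every casting lying on the bench paper into its bowl of ceramic beads, then, with the rod's tip kept down among the beads, stir beads and castings right round the bowl at least twice so that beads all round it are shifted, and hang the rod back in its holder. Once the stirring is done, take the guard door from the drying rack, hang it on the two hinge pins so that both knuckles sit fully home, and swing it shut. Keep all the beads and castings in the bowl and leave the other things on the bench where they are.

Things in the scene. Friction and masses are not known exactly. Their poses are not given: they have to be found in the camera images.
- machine: Bench bead finisher, fixed: a white box 280 mm square; origin on the bench under its middle, +x from its front to its rear wall, +y to its left (hinge) side. A round grey bowl is sunk in its deck (100 mm high). Clear guard walls 6 mm thick, tops at 175 mm, stand round left, right and rear of the deck; the top is open, the front above the deck open until the door is hung.
- bowl_floor (a point): Middle of the bowl's inner floor, 25 mm in front of the machine's middle (toward its -x), 18 mm above the bench; machine's axes. The bowl's inside radius is 88 mm at the floor and 98 mm at the rim, 84 mm above the floor (level with the deck).
- holder (a point): Rod holder: centre of the top of a steel boss, 40 mm square with a 28 mm square bore straight down, in the rear right corner of the deck (38 mm from the rear wall, 48 mm from the right wall); 115 mm above the bench, 15 mm above the deck. Machine's axes.
- pin_low (a point): Lower hinge pin, at the machine's front left corner: point on its axis at its seat (top of an 8 mm bracket), 40 mm above the bench. Upright, 10 mm diameter, 24 mm tall, rounded top. An equal pin stands on the same axis 95 mm higher; its bracket overhangs the lower pin, so bring the door in from the front with its knuckles 26 to 60 mm above their seats, then lower it. Machine's axes.
- door: Loose guard door, 0.4 kg, clear window in an aluminium frame: 12 mm thick (x), 268 wide (y), 155 high (z), origin under its middle, knuckles on its +y edge. Starts upright in the rack, underside 20 mm above the bench; pinch its top rail (22 mm high) from above at mid width, near the centre of mass. Hung and shut its axes match the machine's. It opens clockwise from above and swings freely.
- knuckle_low (a point): Centre of the bottom opening of the door's lower hinge knuckle, 148 mm along the door's +y, 20 mm above its underside. Each knuckle is 22 mm square, 22 mm high, with a 14 mm square bore right through; the upper one is on the same axis, 95 mm higher. Hung home, this point meets point pin_low. The door can be lowered on at any swing angle, then shuts against bumpers at the machine's front right edge.
- rack: Fixed steel drying rack, origin on the bench under the middle of the door's slot, which runs along its y. Wire uprights to 88 mm above the bench stand 8 to 14 mm either side of the slot's middle plane, at 70 mm either way along the slot. A steel instrument tray 110 mm high stands in the next slot, 75 mm along +x. The rack may be left or right of the machine, the castings opposite.
- rod: Loose stirring rod, 170 mm long, about 0.13 kg; z along it from tip to handle, origin at the tip. Round steel shank 14 mm in diameter, rounded tip; a round flange 42 mm in diameter at 80 to 86 mm; a black handle 22 mm square (flats across its x and y) from 86 to 170 mm. It starts hanging upright in the holder, flange on the boss, tip 80 mm below point holder.
- casting0: Loose cast metal denture framework, U-shaped, 35 g (2 to 4 present, lying on a 210 mm square of bench paper 2 mm thick): a straight strap 14 mm wide (its x), 46 long (its y), 8 thick; from its ends legs 10 mm wide, 9 thick run 39 mm along +x, 42 mm clear between them (46 by 64 mm overall). Origin under the middle of the strap, which can be pinched from above across its 14 mm width.
- casting1: Loose cast metal denture framework, U-shaped, 35 g (2 to 4 present, lying on a 210 mm square of bench paper 2 mm thick): a straight strap 14 mm wide (its x), 46 long (its y), 8 thick; from its ends legs 10 mm wide, 9 thick run 39 mm along +x, 42 mm clear between them (46 by 64 mm overall). Origin under the middle of the strap, which can be pinched from above across its 14 mm width.
- casting2: Loose cast metal denture framework, U-shaped, 35 g (2 to 4 present, lying on a 210 mm square of bench paper 2 mm thick): a straight strap 14 mm wide (its x), 46 long (its y), 8 thick; from its ends legs 10 mm wide, 9 thick run 39 mm along +x, 42 mm clear between them (46 by 64 mm overall). Origin under the middle of the strap, which can be pinched from above across its 14 mm width.
- casting3: Loose cast metal denture framework, U-shaped, 35 g (2 to 4 present, lying on a 210 mm square of bench paper 2 mm thick): a straight strap 14 mm wide (its x), 46 long (its y), 8 thick; from its ends legs 10 mm wide, 9 thick run 39 mm along +x, 42 mm clear between them (46 by 64 mm overall). Origin under the middle of the strap, which can be pinched from above across its 14 mm width.
- bead0_center (a point): Centre of a loose white ceramic bead, 28 mm in diameter, about 30 g; eight of them lie in a ring on the floor of the bowl, two to each quarter.
- bead1_center (a point): Centre of a loose white ceramic bead, 28 mm in diameter, about 30 g; eight of them lie in a ring on the floor of the bowl, two to each quarter.
- bead2_center (a point): Centre of a loose white ceramic bead, 28 mm in diameter, about 30 g; eight of them lie in a ring on the floor of the bowl, two to each quarter.
- bead3_center (a point): Centre of a loose white ceramic bead, 28 mm in diameter, about 30 g; eight of them lie in a ring on the floor of the bowl, two to each quarter.
- bead4_center (a point): Centre of a loose white ceramic bead, 28 mm in diameter, about 30 g; eight of them lie in a ring on the floor of the bowl, two to each quarter.
- bead5_center (a point): Centre of a loose white ceramic bead, 28 mm in diameter, about 30 g; eight of them lie in a ring on the floor of the bowl, two to each quarter.
- bead6_center (a point): Centre of a loose white ceramic bead, 28 mm in diameter, about 30 g; eight of them lie in a ring on the floor of the bowl, two to each quarter.
- bead7_center (a point): Centre of a loose white ceramic bead, 28 mm in diameter, about 30 g; eight of them lie in a ring on the floor of the bowl, two to each quarter.
- mixbowl: Green plastic mixing bowl, 104 mm across, 50 mm high; not part of the job, leave alone. Origin under its middle.
- spatula: Plaster spatula 195 mm long, 10 mm high, lying on the bench; leave alone. Origin under its middle.

How it is judged:
By the outcome, as a careful person would: the job done as asked, in the order asked, and still so for the second after the job is handed in, with the robot touching nothing.
Of casting0, casting1, casting2, casting3 only 2 to 4 are there at a start; the rules pass over those that are not, and their reading is None.
At some moment in a run one of casting0, casting1, casting2, casting3 may be knocked a few centimetres aside while the robot is not near it.
It also fails if it takes over 210 s, if anything falls off the work surface, if the arm or the gripper's body presses on something with over 40 N, if the wrist force passes 120 N, or if a joint passes its speed limit or range.

### The arm

A 7-joint arm with a two-finger parallel gripper is mounted at the origin on the work surface. World frame = base frame: x ahead of the robot, y to its left, z up, the work surface at z = 0. Lengths are in m, angles in rad, forces in N, time in s.
With the tool pointing down it reaches from about 0.4 to 0.85 m from the base axis. Payload 4.5 kg.
Tool frame: the origin (TCP) lies at the very end of the fingers, on their centre line; the grasp point (between the pads) lies 19 mm behind it (manip.pinch_z is the distance from the TCP to the grasp point, in m); y points along the fingers, z is the direction in which the jaws open and shut, and the axes are right-handed (so a half turn about y gives the same grasp; the last joint's range is limited). The gripper opens to 85 mm and grips with 20 to 120 N. Pads are 22 mm wide; open, the fingers measure 114 mm over their backs; the gripper's body (76 mm by 85 mm) begins 54 mm behind the grasp point. The pads swing forward as they close: fully open they stand 13 mm farther back than shut.
Start: joints at [1.214, 0.689, -0.195, 1.565, 0.157, 0.902, -0.215], TCP at [0.238, -0.578, 0.231] pointing down, gripper open.
Joint ranges: [-3.01, 3.01], [-0.46, 2.08], [-1.47, 1.51], [0.13, 2.56], [-1, 4.14], [0.04, 2.09], [-2.66, 2.66]. Speed limits (rad/s): [2.57, 2.57, 3.14, 3.14, 3.14, 3.14, 3.14].

### API

Orientations are given as a rotation vector (axis times angle).
In Python, from bench import manip, cams, job gives the robot as it stands.
- The arm moves only by the tool send_rows, never from a script. Its argument "deltas" is a list of rows, each a list of 7 numbers: the shift along the tool's x, y, z in cm, then the turn, a rotation vector about the tool's x, y, z in degrees, then the opening, from 0 (shut) to 1 (fully open). A call has 1 to 20 rows; each row shifts and turns the commanded pose from where the row before left it, along the tool's axes as they then stand; what a row does not reach is not made up. A row lasts 1/12 s, in which the tool goes at most 41.7 mm and 7.16 degrees, less where a joint would pass 70% of its speed; a pose out of reach is approached as far as the arm can. A call is refused whole if a number of a shift passes 4.17 or a number of a turn 7.16, either way. A call with a gripper value outside its range is refused whole. The fingers move at their own pace and stop on an object; "newtons" is the grip in N (left out, the last holds). Time passes only in rows, so rows that do not move let the fingers close. It gives the time, the measured TCP pose, the force and the opening at its end, in the units of the state.
- manip.get_obs(): the state, without advancing time (a new reading comes with each control period).
- cams.read_camera(name): name is "scene" or "top" or "wrist"; returns the picture (480x640x3 uint8, red, green, blue); there is no depth.
- cams.camera_params(name): a dict with "K" (3x3 intrinsics, pixels), "extrinsics" (4x4, takes a point from camera to world coordinates). Camera axes: x right, y down, z forward; pixel columns grow to the right and rows downward; lengths in m; the calibration is good to about 2 mm. A picture is of the moment at which its call begins: read the wrist's pose just before it. camera_params takes no time and is no camera call; for the wrist camera it gives the pose at the moment of the call.
- job.finish_job(): hands the job in, once; it reports no verdict.
The state is a dict: "clock": time; "qpos": joint angles; "joint_velocities": joint speeds; "tau": joint torques, N m; "eef_pos": TCP position; "ee_rot": TCP orientation; "ft_force": force on the tool from outside, world axes, zero at the start; "moment": the same for the moment, N m; "finger_gap": finger opening in m.
Only numpy, scipy, OpenCV 4.12 (cv2) and the standard library are available. Lean on these libraries where they do the work, as an engineer would, in place of code of your own. Each camera call takes 0.05 s, during which the arm holds its last target. There are 200 camera calls.

## Working session

There is one attempt and no reset: what is moved stays moved. The work goes in short steps, Python scripts to look and compute and a tool call to move; the robot and the scene stay as the last step left them, time stands still between calls to the robot, and variables do not carry over. Pictures are saved under pics/ and viewed, about 12 in all and at most 16, crops included, and the job is handed in when it is done.

Besides the shell and the picture viewer there is one more tool, called after ">>>" by a JSON object that holds its "fn" and its "kwargs". send_rows: Moves the arm, as the interface text tells. Its arguments: {"type":"object","properties":{"deltas":{"type":"array"},"newtons":{"type":"number"}},"required":["deltas"]}

```bash
mkdir -p pics; ls
python3 - <<'E'
from bench import manip,cams,job
import cv2,numpy as np
print({k:np.round(v,3) for k,v in manip.get_obs().items()})
for n in("scene","top","wrist"):
    p=cams.camera_params(n);print(n,np.round(p["K"],1).tolist(),np.round(p["extrinsics"],3).tolist())
    cv2.imwrite(f"pics/{n}0.png",cams.read_camera(n)[:,:,::-1])
E
```

```text
pics
{'clock': np.float64(0.0), 'qpos': array([ 1.214,  0.69 , -0.195,  1.566,  0.157,  0.902, -0.215]), 'joint_velocities': array([-0.001, -0.001,  0.   , -0.001,  0.001, -0.   ,  0.001]), 'tau': array([ 0.0000e+00, -5.3961e+01, -1.2660e+00, -1.5854e+01,  9.0000e-03,
        1.0000e-02,  0.0000e+00]), 'eef_pos': array([ 0.238, -0.577,  0.23 ]), 'ee_rot': array([-0.398,  2.009, -2.005]), 'ft_force': array([ 0.373, -0.256,  0.439]), 'moment': array([ 0.021, -0.009,  0.015]), 'finger_gap': np.float64(0.085)}
scene [[561.2, 0.0, 325.9], [0.0, 561.2, 244.2], [0.0, 0.0, 1.0]] [[0.796, 0.454, -0.401, 1.017], [0.606, -0.584, 0.54, -0.645], [0.011, -0.673, -0.74, 1.009], [0.0, 0.0, 0.0, 1.0]]
top [[434.6, 0.0, 321.3], [0.0, 434.6, 239.1], [0.0, 0.0, 1.0]] [[0.003, -0.981, 0.196, 0.329], [-1.0, -0.001, 0.01, -0.014], [-0.01, -0.196, -0.981, 1.017], [0.0, 0.0, 0.0, 1.0]]
wrist [[332.9, 0.0, 315.9], [0.0, 332.9, 249.0], [0.0, 0.0, 1.0]] [[0.382, -0.891, -0.247, 0.299], [-0.924, -0.368, -0.1, -0.551], [-0.002, 0.266, -0.964, 0.373], [0.0, 0.0, 0.0, 1.0]]
```

View pics/scene0.png

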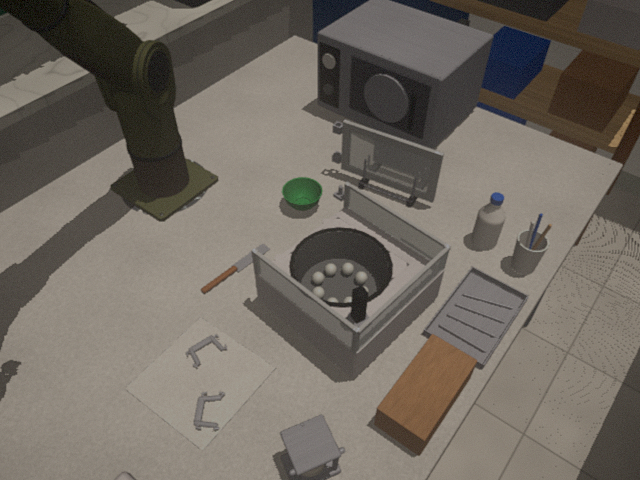

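View pics/top0.png

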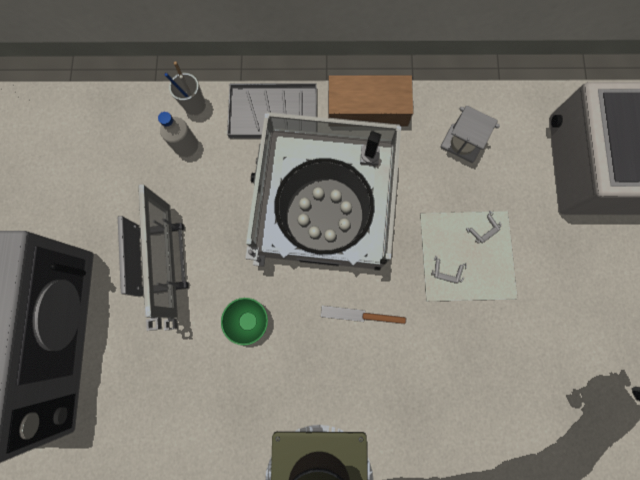

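Two castings lie on the paper on the right. The door is in the rack on the left, with its knuckles toward the base, and the machine's front faces the base. I'll enlarge these areas to measure them.

Run:
```python
import cv2,numpy as np
t=cv2.imread("pics/top0.png")
def crop(im,x0,y0,w,h,s,n):
    c=cv2.resize(im[y0:y0+h,x0:x0+w],None,fx=s,fy=s,interpolation=cv2.INTER_CUBIC)
    c=cv2.convertScaleAbs(c,alpha=1.2)
    for i in range(0,w,20):
        cv2.line(c,(i*s,0),(i*s,6),(0,0,255),1);cv2.putText(c,str(x0+i),(i*s,18),0,.4,(0,0,255))
    for i in range(0,h,20):
        cv2.line(c,(0,i*s),(6,i*s),(0,0,255),1);cv2.putText(c,str(y0+i),(8,i*s+4),0,.4,(0,0,255))
    cv2.imwrite(n,c)
crop(t,240,105,170,170,3,"pics/c_mach.png")
a=t
crop(t,110,180,90,155,3,"pics/a1.png");crop(t,415,200,105,105,4,"pics/a2.png")
A=cv2.imread("pics/a1.png");B=cv2.imread("pics/a2.png")
M=np.zeros((465,A.shape[1]+B.shape[1],3),np.uint8);M[:465,:270]=A;M[:420,270:]=B
cv2.imwrite("pics/c_rk.png",M)
```

```text
(no output)
```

View pics/c_mach.png

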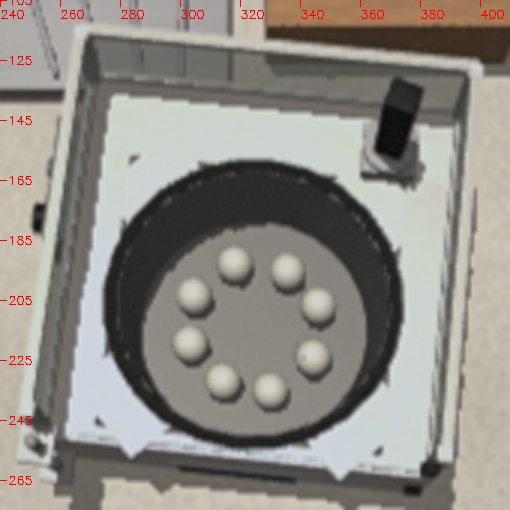

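View pics/c_rk.png

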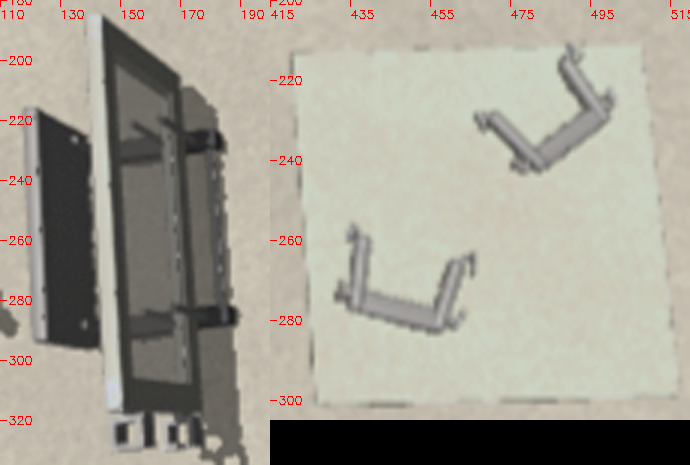

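Castings (top image): A's strap middle is at about (447,278), with ends (438,275) and (456.5,280.5). B's strap middle is at about (490.5,235). The rod handle top is at (375,137), the rim centre at (324.7,206), and the door's top rail runs (141.7,184) to (148.7,317).

```bash
cat > h.py <<'E'
from bench import manip,cams,job
import cv2,numpy as np
from scipy.spatial.transform import Rotation as R
from scipy.optimize import least_squares
def back(n,px,z,P=None):
    P=P or cams.camera_params(n);K,E=np.array(P["K"]),np.array(P["extrinsics"])
    d=E[:3,:3]@np.linalg.inv(K)@[px[0],px[1],1]; o=E[:3,3]
    return (o+d*(z-o[2])/d[2])
def proj(n,X,P=None):
    P=P or cams.camera_params(n);K,E=np.array(P["K"]),np.array(P["extrinsics"])
    c=(np.array(X)-E[:3,3])@E[:3,:3]; u=c@K.T; return u[...,:2]/u[...,2:]
def rz(t): return np.array([[np.cos(t),-np.sin(t)],[np.sin(t),np.cos(t)]])
def tgt(xyz,yaw):
    """pos/orn deltas to reach: tool down (TCP y axis = -z), jaw axis (tool z) along yaw; in tool frame, cm and deg"""
    o=manip.get_obs();A=R.from_rotvec(o["ee_rot"]);m=A.as_matrix()
    best=None
    for k in(0,np.pi):
        z=np.array([np.cos(yaw+k),np.sin(yaw+k),0]);y=np.array([0,0,-1.]);x=np.cross(y,z)
        B=R.from_matrix(np.c_[x,y,z]);dr=(A.inv()*B).as_rotvec(degrees=True)
        if best is None or np.linalg.norm(dr)<np.linalg.norm(best[0]): best=(dr,B)
    d=np.array(xyz)-o["eef_pos"]
    return {"now":np.round(o["eef_pos"],4).tolist(),"d_world":np.round(100*d,2).tolist(),"d_tool_now":np.round(100*A.inv().apply(d),2).tolist(),"turn":np.round(best[0],2).tolist(),"d_tool_after":np.round(100*best[1].inv().apply(d),2).tolist()}
E
python3 - <<'E'
from h import *
P=cams.camera_params("top")
obs=[((-.025,0,.102),(324.7,206)),((.14,.14,.175),(267.3,115.7)),((.14,-.14,.175),(399.3,126.7)),((.096,-.086,.205),(375.3,136.7)),((-.14,-.14,.175),(389,257.7))]
X=np.array([o[0] for o in obs]);U=np.array([o[1] for o in obs])
def w(p): return np.c_[X[:,:2]@rz(p[2]).T+p[:2],X[:,2]]
f=least_squares(lambda p:(proj("top",w(p),P)-U).ravel(),[.55,0,0])
print("machine",f.x,np.degrees(f.x[2]));print(np.round(f.fun.reshape(-1,2),1))
b=back("top",(252,251.7),.159,P);print("pin",b,(b[:2]-f.x[:2])@rz(f.x[2]))
q=lambda X,Y:(415+(X-270)/4,200+Y/4)
for a,c in(((362,301),(437,322)),((540,162),(602,116))):
    a,c=[back("top",q(*v),.010,P) for v in(a,c)];m=(a+c)/2;d=c-a
    print("cast",m,np.linalg.norm(d),np.degrees(np.arctan2(d[1],d[0])))
a,c=back("top",(141.7,184),.175,P),back("top",(148.7,317),.175,P);d=c-a
print("door",a,c,(a+c)/2,np.linalg.norm(d),np.degrees(np.arctan2(d[1],d[0])))
o=manip.get_obs();print(R.from_rotvec(o["ee_rot"]).as_matrix().round(3))
E
```

```text
machine [ 0.61091757 -0.01517014 -0.09990189] -5.723956633938059
[[ 0.3 -0.4]
 [-0.8 -1.6]
 [ 0.7 -0.4]
 [-1.4  0.8]
 [ 1.2  1.2]]
pin [0.47424829 0.13328208 0.159     ] [-0.15079384  0.13408121]
cast [ 0.43883667 -0.29604277  0.01      ] 0.04430315831968216 -105.81982701417554
cast [ 0.54097587 -0.40236952  0.01      ] 0.04739565782657934 -54.154866177072634
door [0.61081754 0.36014162 0.175     ] [0.34450475 0.32417099 0.175     ] [0.47766115 0.3421563  0.175     ] 0.26873106876635444 -172.30766263428518
[[-0.925 -0.001  0.381]
 [-0.381  0.001 -0.925]
 [ 0.    -1.    -0.001]]
```

Run:
```python
from h import *
print(tgt([.4388,-.2960,.13],np.radians(-15.8)))
```

```text
{'now': [0.2379, -0.5774, 0.2306], 'd_world': [20.09, 28.14, -10.06], 'd_tool_now': [-29.3, 10.09, -18.35], 'turn': [0.08, -51.81, -0.03], 'd_tool_after': [-32.55, 10.06, 11.67]}
```

>>> {"fn": "send_rows", "kwargs": {"deltas": [[0,0.75,0,0,-6.48,0,1],[0,0.75,0,0,-6.48,0,1],[0,0.75,0,0,-6.48,0,1],[0,0.75,0,0,-6.48,0,1],[0,0.75,0,0,-6.48,0,1],[0,0.75,0,0,-6.48,0,1],[0,0.75,0,0,-6.48,0,1],[0,0.75,0,0,-6.48,0,1],[-3.25,0.4,1.17,0,0,0,1],[-3.25,0.4,1.17,0,0,0,1],[-3.25,0.4,1.17,0,0,0,1],[-3.25,0.4,1.17,0,0,0,1],[-3.25,0.4,1.17,0,0,0,1],[-3.25,0.4,1.17,0,0,0,1],[-3.25,0.4,1.17,0,0,0,1],[-3.25,0.4,1.17,0,0,0,1],[-3.25,0.4,1.17,0,0,0,1],[-3.25,0.4,1.17,0,0,0,1]], "newtons": 60}}

```text
clock: 1.65
eef_pos: [0.4397, -0.2955, 0.131]
ee_rot: [-1.066, 1.409, -1.409]
ft_force: [0.2, -0.2, -0.1]
finger_gap: 0.0855
```

Run:
```python
from h import *
P=cams.camera_params("wrist")
im=cams.read_camera("wrist");cv2.imwrite("pics/w1.png",im[:,:,::-1])
print(tgt([.4388,-.2960,.13],np.radians(-15.8)));print(proj("wrist",[[.4388,-.296,.01],[.541,-.4024,.01]],P))
```

```text
{'now': [0.4461, -0.2867, 0.1309], 'd_world': [-0.73, -0.93, -0.09], 'd_tool_now': [1.09, 0.08, -0.46], 'turn': [-0.22, 0.7, -0.44], 'd_tool_after': [1.1, 0.09, -0.45]}
[[316.28193044 244.42387921]
 [461.40958466 326.86965558]]
```

View pics/w1.png

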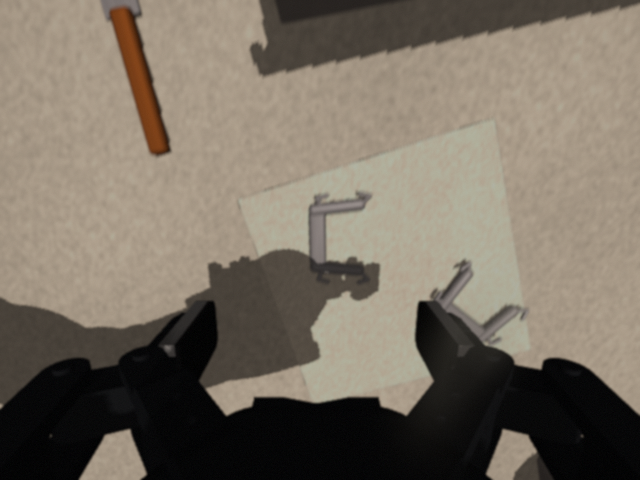

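The wrist view shows both castings where expected: A's strap is at (318,207)–(318,268), and B's middle is at about (463,318). I'll let the arm settle and then descend.

>>> {"fn": "send_rows", "kwargs": {"deltas": [[0,0,0,0,0,0,1],[0,0,0,0,0,0,1],[0,0,0,0,0,0,1]]}}

```text
clock: 1.95
eef_pos: [0.438, -0.2982, 0.1311]
ee_rot: [-1.067, 1.411, -1.411]
ft_force: [-0.4, -0.2, 0.5]
finger_gap: 0.0852
```

Run:
```python
from h import *
P=cams.camera_params("wrist")
im=cams.read_camera("wrist");cv2.imwrite("pics/w2.png",im[:,:,::-1])
print(tgt([.4388,-.2960,.004],np.radians(-15.8)))
print(proj("wrist",[[.4388,-.296,.01],[.541,-.4024,.01]],P))
g=im[180:300,290:400].astype(int)
# casting pixels: darker, greyer than paper
m=((g.max(2)-g.min(2))<25)&(g.mean(2)<150)
c=cv2.resize(im[180:360,280:540,::-1],None,fx=3,fy=3,interpolation=cv2.INTER_CUBIC);cv2.imwrite("pics/w2c.png",c)
```

```text
{'now': [0.4378, -0.2985, 0.1312], 'd_world': [0.1, 0.25, -12.72], 'd_tool_now': [-0.28, 12.72, 0.03], 'turn': [0.04, -0.12, 0.07], 'd_tool_after': [-0.27, 12.72, 0.03]}
[[317.49825938 240.65472508]
 [463.0469474  323.34542786]]
```

View pics/w2c.png

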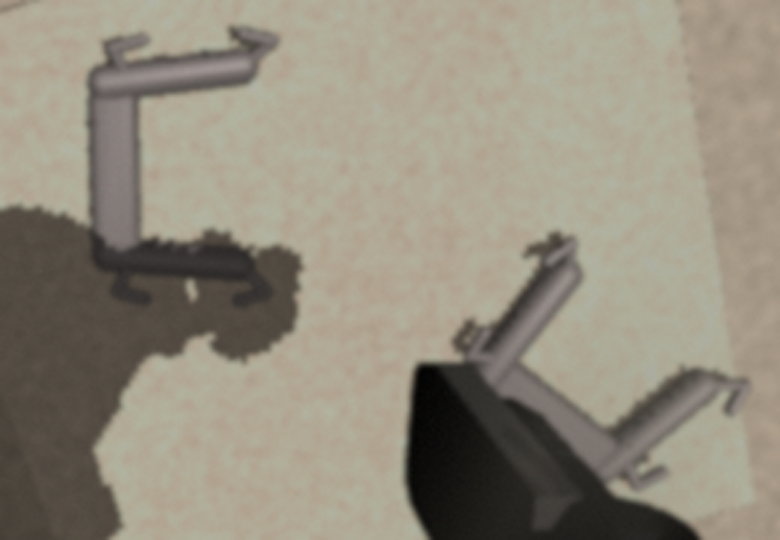

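>>> {"fn": "send_rows", "kwargs": {"deltas": [[-0.1,2.5,0,0,0,0,1],[-0.1,2.5,0,0,0,0,1],[-0.1,2.5,0,0,0,0,0.7],[-0.1,2.5,0,0,0,0,0.6],[0,1.5,0,0,0,0,0.5],[0,0.8,0,0,0,0,0.5],[0,0.4,0,0,0,0,0.5],[0,0,0,0,0,0,0.5],[0,0,0,0,0,0,0.3],[0,0,0,0,0,0,0],[0,0,0,0,0,0,0],[0,0,0,0,0,0,0],[0,0,0,0,0,0,0],[0,0,0,0,0,0,0],[0,0,0,0,0,0,0]]}}

```text
clock: 3.25
eef_pos: [0.4407, -0.2937, 0.0055]
ee_rot: [-1.066, 1.407, -1.411]
ft_force: [-0.4, 0.5, 6.3]
finger_gap: 0.0111
```

>>> {"fn": "send_rows", "kwargs": {"deltas": [[0,0,0,0,0,0,0],[0,0,0,0,0,0,0],[0,-1,0,0,0,0,0],[0,-2,0,0,0,0,0],[0,-3,0,0,0,0,0],[0,-4,0,0,0,0,0],[0,-4,0,0,0,0,0],[0,-4,0,0,0,0,0],[0,-3,0,0,0,0,0],[0,-2,0,0,0,0,0],[0,0,0,0,0,0,0]]}}

```text
clock: 4.17
eef_pos: [0.4424, -0.2941, 0.2396]
ee_rot: [-1.062, 1.401, -1.416]
ft_force: [1.1, -0.8, -0.1]
finger_gap: 0.0113
```

Run:
```python
from h import *
P=cams.camera_params("wrist")
im=cams.read_camera("wrist");cv2.imwrite("pics/w3.png",im[:,:,::-1])
f=np.array([.6109,-.0152]);r=rz(-.0999)
b=f+r@[-.025,0];print("bowl",b)
o=manip.get_obs();print(o["finger_gap"],o["eef_pos"])
for y in (-15.8,): print(tgt([*(b+[0,0]),.23],np.radians(y)))
```

```text
bowl [ 0.58602465 -0.01270665]
0.011536189870792581 [ 0.44114043 -0.29368852  0.23722602]
{'now': [0.4411, -0.2937, 0.2372], 'd_world': [14.49, 28.1, -0.72], 'd_tool_now': [-30.98, 0.71, 6.29], 'turn': [-0.32, 0.01, 0.1], 'd_tool_after': [-30.98, 0.72, 6.29]}
```

View pics/w3.png

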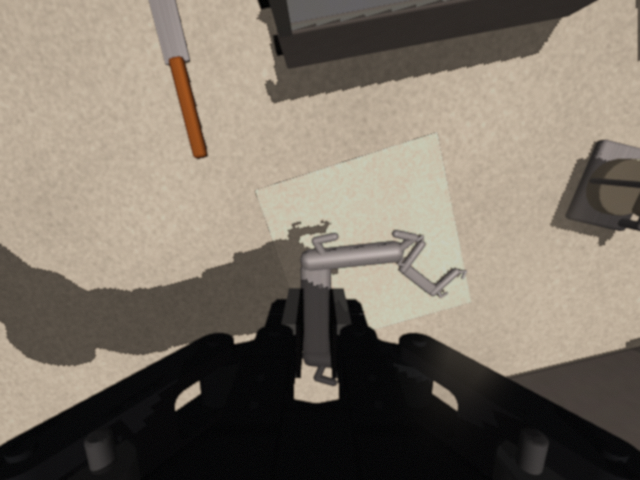

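The casting is held by its strap, with the legs pointing along tool +z. Next I take it to the bowl.

>>> {"fn": "send_rows", "kwargs": {"deltas": [[-1.5,0,0.2,0,0,0,0],[-3.1,0,0.42,0,0,0,0],[-3.1,0,0.42,0,0,0,0],[-3.1,0,0.42,0,0,0,0],[-3.1,0,0.42,0,0,0,0],[-3.1,0,0.42,0,0,0,0],[-3.1,0,0.42,0,0,0,0],[-3.1,0,0.42,0,0,0,0],[-3.1,0,0.42,0,0,0,0],[-3.1,0,0.42,0,0,0,0],[-1.6,0,0.22,0,0,0,0],[0,0,0,0,0,0,0],[0,0,0,0,0,0,0],[0,0,0,0,0,0,0]]}}

```text
clock: 5.38
eef_pos: [0.5635, -0.0077, 0.2333]
ee_rot: [-1.069, 1.411, -1.41]
ft_force: [0.5, -0.1, -0.8]
finger_gap: 0.0112
```

Run:
```python
from h import *
im=cams.read_camera("wrist");cv2.imwrite("pics/w4.png",im[:,:,::-1])
print(tgt([.566,-.007,.055],np.radians(-15.8)))
```

```text
{'now': [0.5636, -0.0082, 0.2335], 'd_world': [0.24, 0.12, -17.85], 'd_tool_now': [-0.22, 17.85, 0.23], 'turn': [0.1, -0.09, 0.13], 'd_tool_after': [-0.18, 17.85, 0.2]}
```

View pics/w4.png

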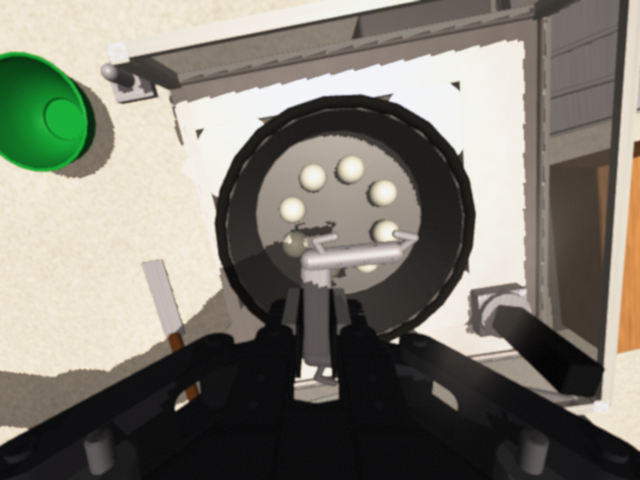

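The casting is over the bowl. The upper pin's knob shows at (110,72) and the rod top at about (580,372). I'll use this view to cross-check the pin and then lower the casting.

Run:
```python
from h import *
P=cams.camera_params("wrist");f=np.array([.6109,-.0152]);r=rz(-.0999)
for n,px,z in(("pin top",(109,71),.157),("rimC",(345,222),.102),("corner FL wall",(119,52),.175),("rod flange",(502,313),.119)):
    b=back("wrist",px,z,P);print(n,b.round(4),((b[:2]-f)@r).round(4))
```

```text
pin top [0.4764 0.1384 0.157 ] [-0.1491  0.1394]
rimC [5.901e-01 5.000e-04 1.020e-01] [-0.0223  0.0136]
corner FL wall [0.4942 0.1387 0.175 ] [-0.1314  0.1415]
rod flange [ 0.6975 -0.1076  0.119 ] [ 0.0954 -0.0833]
```

>>> {"fn": "send_rows", "kwargs": {"deltas": [[-0.1,2,0.1,0,0,0,0],[-0.1,3,0.1,0,0,0,0],[0,4,0,0,0,0,0],[0,3.5,0,0,0,0,0],[0,2.5,0,0,0,0,0],[0,1.5,0,0,0,0,0],[0,0.8,0,0,0,0,0],[0,0.5,0,0,0,0,0],[0,0,0,0,0,0,0],[0,0,0,0,0,0,0],[0,0,0,0,0,0,0.2],[0,0,0,0,0,0,0.3],[0,0,0,0,0,0,0.4],[0,0,0,0,0,0,0.4],[0,-1.5,0,0,0,0,0.4],[0,-3,0,0,0,0,0.4],[0,-4,0,0,0,0,0.4],[0,-4,0,0,0,0,0.4],[0,-4,0,0,0,0,0.4],[0,-1.5,0,0,0,0,0.4]]}}

```text
clock: 7.1
eef_pos: [0.5698, -0.0041, 0.2421]
ee_rot: [-1.058, 1.403, -1.411]
ft_force: [0.3, -0.4, 0.9]
finger_gap: 0.0344
```

>>> {"fn": "send_rows", "kwargs": {"deltas": [[0,-0.5,0,0,0,0,0.4],[0,0,0,0,0,0,0.5],[0,0,0,0,0,0,0.6]]}}

```text
clock: 7.35
eef_pos: [0.5664, -0.0051, 0.2403]
ee_rot: [-1.068, 1.41, -1.409]
ft_force: [-0.0, 0.8, 1.0]
finger_gap: 0.0513
```

Run:
```python
from h import *
P=cams.camera_params("wrist")
im=cams.read_camera("wrist");cv2.imwrite("pics/w5.png",im[:,:,::-1])
t=cams.read_camera("top");cv2.imwrite("pics/t5.png",t[:,:,::-1])
a=cv2.resize(im[60:380,190:600],(640,500));b=cv2.resize(t[200:310,410:525],(150,143))
cv2.imwrite("pics/m5.png",np.hstack([a,np.vstack([b,np.zeros((357,150,3),np.uint8)])])[:,:,::-1])
print(tgt([.541,-.4024,.13],np.radians(35.8)))
```

```text
{'now': [0.566, -0.005, 0.2394], 'd_world': [-2.5, -39.74, -10.94], 'd_tool_now': [38.91, 10.97, 8.43], 'turn': [0.22, -51.56, -0.01], 'd_tool_after': [30.77, 10.94, -25.28]}
```

View pics/m5.png

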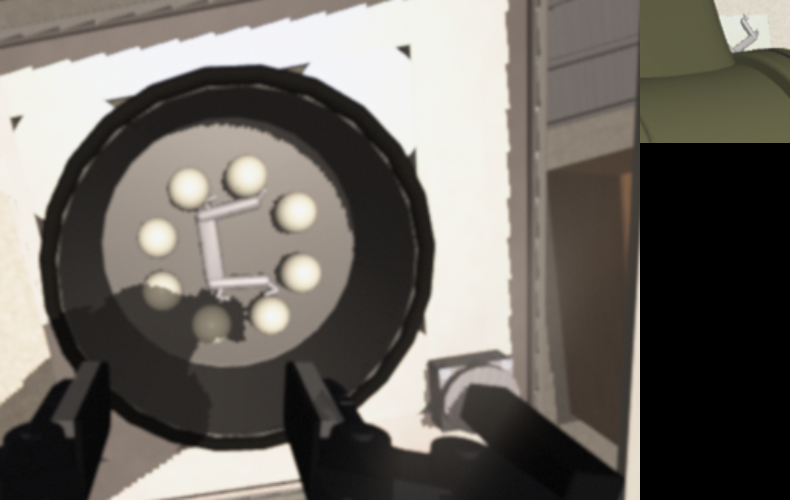

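Casting A lies in the middle of the bead ring. Next is casting B.

>>> {"fn": "send_rows", "kwargs": {"deltas": [[0,0,0,0,-6.45,0,1],[0,0,0,0,-6.45,0,1],[0,0,0,0,-6.45,0,1],[0,0,0,0,-6.45,0,1],[0,0,0,0,-6.45,0,1],[0,0,0,0,-6.45,0,1],[0,0,0,0,-6.45,0,1],[0,0,0,0,-6.45,0,1],[2.56,0,-2.1,0,0,0,1],[2.56,0,-2.1,0,0,0,1],[2.56,0,-2.1,0,0,0,1],[2.56,0,-2.1,0,0,0,1],[2.56,0,-2.1,0,0,0,1],[2.56,0,-2.1,0,0,0,1],[2.56,0,-2.1,0,0,0,1],[2.56,1,-2.1,0,0,0,1],[2.56,2,-2.1,0,0,0,1],[2.56,2.5,-2.1,0,0,0,1],[2.56,2.5,-2.1,0,0,0,1],[2.56,2.5,-2.1,0,0,0,1]]}}

```text
clock: 9.12
eef_pos: [0.5415, -0.4024, 0.1332]
ee_rot: [-1.442, 0.739, -0.735]
ft_force: [0.3, -0.2, -0.5]
finger_gap: 0.0855
```

>>> {"fn": "send_rows", "kwargs": {"deltas": [[0,0,0,0,0,0,1],[0,0,0,0,0,0,1],[0,0,0,0,0,0,1],[0,0,0,0,0,0,1]]}}

```text
clock: 9.45
eef_pos: [0.5439, -0.3991, 0.1365]
ee_rot: [-1.441, 0.735, -0.735]
ft_force: [-0.3, -0.3, -0.2]
finger_gap: 0.0858
```

Run:
```python
from h import *
P=cams.camera_params("wrist")
im=cams.read_camera("wrist");cv2.imwrite("pics/w6.png",im[:,:,::-1])
print(tgt([.541,-.4024,.004],np.radians(35.8)));print(proj("wrist",[[.541,-.4024,.01]],P))
cv2.imwrite("pics/w6c.png",cv2.resize(im[150:330,220:420,::-1],None,fx=3,fy=3))
```

```text
{'now': [0.544, -0.3993, 0.137], 'd_world': [-0.3, -0.31, -13.3], 'd_tool_now': [0.07, 13.3, -0.45], 'turn': [-0.1, 0.2, 0.01], 'd_tool_after': [0.07, 13.3, -0.43]}
[[310.55362502 243.73220662]]
```

View pics/w6c.png

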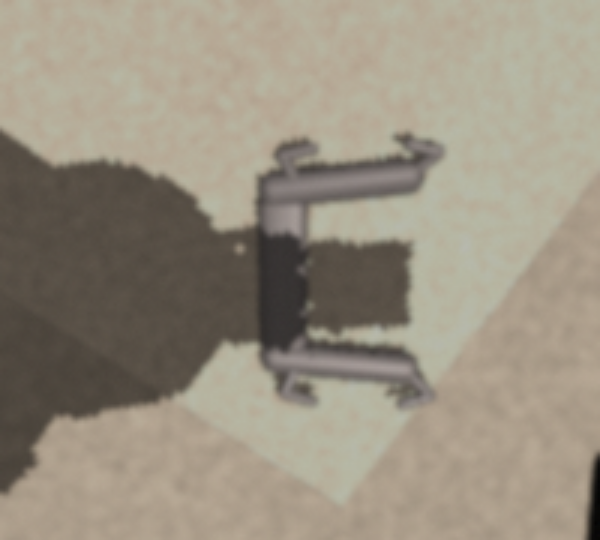

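B's strap middle is at (315,239), within about 4 px of the prediction. Descending to grasp.

>>> {"fn": "send_rows", "kwargs": {"deltas": [[-0.1,2.5,-0.1,0,0,0,1],[-0.1,2.5,-0.1,0,0,0,1],[0,2.5,0,0,0,0,0.7],[0,2.5,0,0,0,0,0.6],[0,2,0,0,0,0,0.5],[0,0.8,0,0,0,0,0.5],[0,0.4,0,0,0,0,0.5],[0,0,0,0,0,0,0.5],[0,0,0,0,0,0,0.3],[0,0,0,0,0,0,0],[0,0,0,0,0,0,0],[0,0,0,0,0,0,0],[0,0,0,0,0,0,0],[0,0,0,0,0,0,0],[0,0,0,0,0,0,0],[0,0,0,0,0,0,0],[0,0,0,0,0,0,0]]}}

```text
clock: 10.92
eef_pos: [0.5412, -0.4014, 0.0062]
ee_rot: [-1.442, 0.735, -0.74]
ft_force: [-1.6, 0.0, 6.2]
finger_gap: 0.0111
```

>>> {"fn": "send_rows", "kwargs": {"deltas": [[0,-1,0,0,0,0,0],[0,-2,0,0,0,0,0],[0,-3,0,0,0,0,0],[0,-4,0,0,0,0,0],[0,-4,0,0,0,0,0],[0,-4,0,0,0,0,0],[0,-3,0,0,0,0,0],[0,-2,0,0,0,0,0],[0,0,0,0,0,0,0],[0,0,0,0,0,0,0]]}}

```text
clock: 11.75
eef_pos: [0.5404, -0.4012, 0.2364]
ee_rot: [-1.443, 0.735, -0.74]
ft_force: [-0.0, 0.3, -1.1]
finger_gap: 0.0111
```

Run:
```python
from h import *
o=manip.get_obs();print(o["finger_gap"])
b=np.array([.586,-.0127]);y=np.radians(35.8)
t=b-.0*np.array([np.cos(y),np.sin(y)]);print(tgt([*t,.06],y))
```

```text
0.011139611091041522
{'now': [0.5404, -0.4012, 0.2364], 'd_world': [4.56, 38.85, -17.64], 'd_tool_now': [-28.89, 17.57, 26.42], 'turn': [-0.05, 0.02, 0.18], 'd_tool_after': [-28.84, 17.64, 26.42]}
```

>>> {"fn": "send_rows", "kwargs": {"deltas": [[-1.2,0,1.0,0,0,0,0],[-2.4,0,2.05,0,0,0,0],[-2.4,0,2.05,0,0,0,0],[-2.4,0,2.05,0,0,0,0],[-2.4,0,2.05,0,0,0,0],[-2.4,0,2.05,0,0,0,0],[-2.4,0,2.05,0,0,0,0],[-2.4,0,2.05,0,0,0,0],[-2.4,0,2.05,0,0,0,0],[-2.4,0,2.05,0,0,0,0],[-2.4,0,2.05,0,0,0,0],[-2.4,0,2.05,0,0,0,0],[-1.2,0,1.0,0,0,0,0],[0,0,0,0,0,0,0],[0,0,0,0,0,0,0],[0,0,0,0,0,0,0],[0,0,0,0,0,0,0]]}}

```text
clock: 13.17
eef_pos: [0.5699, -0.0259, 0.2335]
ee_rot: [-1.443, 0.74, -0.739]
ft_force: [0.9, 0.6, -0.0]
finger_gap: 0.0112
```

>>> {"fn": "send_rows", "kwargs": {"deltas": [[0,2,0,0,0,0,0],[0,3,0,0,0,0,0],[0,4,0,0,0,0,0],[0,3.5,0,0,0,0,0],[0,2.5,0,0,0,0,0],[0,1.5,0,0,0,0,0],[0,0.8,0,0,0,0,0],[0,0,0,0,0,0,0],[0,0,0,0,0,0,0],[0,0,0,0,0,0,0.2],[0,0,0,0,0,0,0.3],[0,0,0,0,0,0,0.4],[0,0,0,0,0,0,0.4],[0,-1.5,0,0,0,0,0.4],[0,-3,0,0,0,0,0.4],[0,-4,0,0,0,0,0.4],[0,-4,0,0,0,0,0.4],[0,-4,0,0,0,0,0.4],[0,-1.8,0,0,0,0,0.4],[0,0,0,0,0,0,0.4]]}}

```text
clock: 14.83
eef_pos: [0.5734, -0.0227, 0.2498]
ee_rot: [-1.437, 0.73, -0.744]
ft_force: [-0.4, 0.0, -0.6]
finger_gap: 0.0342
```

Run:
```python
from h import *
P=cams.camera_params("wrist")
im=cams.read_camera("wrist");cv2.imwrite("pics/w7.png",im[:,:,::-1])
f=np.array([.6109,-.0152]);r=rz(-.0999)
h=f+r@[.096,-.086]
q=np.array([[*(f+r@[a*.14,b*.14]),.175] for a in(-1,1) for b in(-1,1)]+[[*h,.205],[*h,.115]])
print(proj("wrist",q,P).round(),h)
print(tgt([*h,.27],np.pi/2-.0999))
```

```text
[[ 83. 299.]
 [358. -63.]
 [370. 498.]
 [651. 265.]
 [385. 465.]
 [366. 382.]] [ 0.69784424 -0.11034567]
{'now': [0.5719, -0.0234, 0.2471], 'd_world': [12.6, -8.69, 2.29], 'd_tool_now': [14.43, -2.22, 5.14], 'turn': [-0.17, -48.46, 0.3], 'd_tool_after': [13.4, -2.29, -7.39]}
```

View pics/w7.png

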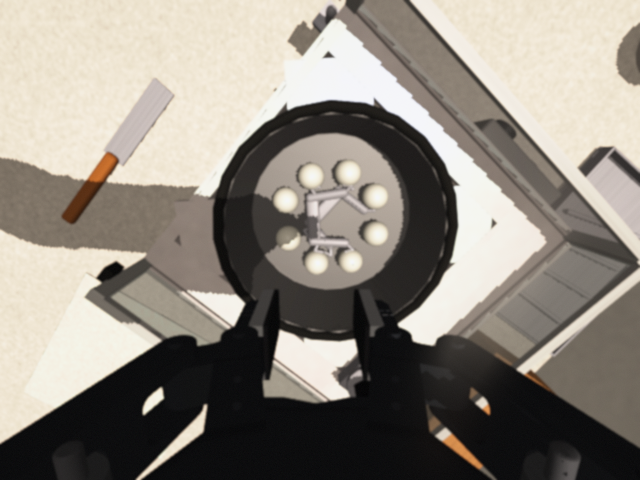

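Both castings are in the bowl. Next is the rod: turn the jaws to the machine's y and go above it.

>>> {"fn": "send_rows", "kwargs": {"deltas": [[0,-0.3,0,0,-6.06,0,0.5],[0,-0.3,0,0,-6.06,0,0.5],[0,-0.3,0,0,-6.06,0,0.5],[0,-0.3,0,0,-6.06,0,0.5],[0,-0.3,0,0,-6.06,0,0.5],[0,-0.3,0,0,-6.06,0,0.5],[0,-0.3,0,0,-6.06,0,0.5],[0,-0.2,0,0,-6.06,0,0.5],[2,0,-1.1,0,0,0,0.5],[3,0,-1.65,0,0,0,0.5],[3.4,0,-1.8,0,0,0,0.5],[3,0,-1.65,0,0,0,0.5],[2,0,-1.1,0,0,0,0.5],[0,0,0,0,0,0,0.5],[0,0,0,0,0,0,0.5],[0,0,0,0,0,0,0.5],[0,0,0,0,0,0,0.5]]}}

```text
clock: 16.3
eef_pos: [0.6954, -0.1082, 0.2669]
ee_rot: [-1.569, 0.077, -0.075]
ft_force: [0.3, 0.1, -0.0]
finger_gap: 0.043
```

Run:
```python
from h import *
print(manip.get_obs()["qpos"].round(2),tgt([.698,-.109,.152],np.pi/2-.0999))
```

```text
[ 0.46  0.88 -0.86  1.23  0.65  1.31  1.1 ] {'now': [0.6954, -0.1082, 0.2669], 'd_world': [0.26, -0.08, -11.49], 'd_tool_now': [0.29, 11.49, -0.06], 'turn': [-0.01, 0.19, -0.09], 'd_tool_after': [0.27, 11.49, -0.06]}
```

>>> {"fn": "send_rows", "kwargs": {"deltas": [[0.1,1,0,0,0,0,0.5],[0.1,2,0,0,0,0,0.5],[0.1,2,0,0,0,0,0.5],[0,2,0,0,0,0,0.5],[0,2,0,0,0,0,0.5],[0,1.5,0,0,0,0,0.5],[0,1,0,0,0,0,0.5],[0,0,0,0,0,0,0.5],[0,0,0,0,0,0,0.5],[0,0,0,0,0,0,0.1],[0,0,0,0,0,0,0.1],[0,0,0,0,0,0,0.1],[0,0,0,0,0,0,0.1],[0,0,0,0,0,0,0.1]], "newtons": 90}}

```text
clock: 17.47
eef_pos: [0.7006, -0.1097, 0.154]
ee_rot: [-1.569, 0.076, -0.081]
ft_force: [0.1, -0.1, 6.1]
finger_gap: 0.0241
```

Run:
```python
from h import *
o=manip.get_obs();print({k:o[k].round(4) for k in("eef_pos","ft_force","moment","finger_gap")})
f=np.array([.6109,-.0152]);b=f+rz(-.0999)@[-.025,0]
print(tgt([*(b),.2],np.pi/2-.0999))
```

```text
Traceback (most recent call last):
AttributeError: 'float' object has no attribute 'round'
```

>>> {"fn": "send_rows", "kwargs": {"deltas": [[0,0,0,0,0,0,0],[0,0,0,0,0,0,0],[0,0,0,0,0,0,0],[0,0,0,0,0,0,0],[0,-0.5,0,0,0,0,0],[0,-1.5,0,0,0,0,0],[0,-2,0,0,0,0,0],[0,-2,0,0,0,0,0],[0,-2,0,0,0,0,0],[0,-1.5,0,0,0,0,0],[0,-0.7,0,0,0,0,0],[0,0,0,0,0,0,0],[0,0,0,0,0,0,0],[0,0,0,0,0,0,0],[0,0,0,0,0,0,0],[0,0,0,0,0,0,0]], "newtons": 90}}

```text
clock: 18.8
eef_pos: [0.6989, -0.11, 0.2531]
ee_rot: [-1.57, 0.079, -0.076]
ft_force: [-0.5, 0.0, -1.2]
finger_gap: 0.0239
```

Run:
```python
from h import *
P=cams.camera_params("scene")
im=cams.read_camera("scene");cv2.imwrite("pics/s8.png",im[:,:,::-1])
o=manip.get_obs();print({k:np.round(o[k],4) for k in("eef_pos","ft_force","moment","finger_gap")})
e=o["eef_pos"];print(proj("scene",[e,e-[0,0,.117],e+[0,0,.05]],P).round())
cv2.imwrite("pics/s8c.png",cv2.resize(im[160:380,230:480,::-1],None,fx=2.5,fy=2.5))
f=np.array([.6109,-.0152]);b=f+rz(-.0999)@[-.025,0]
print(tgt([*(b),.255],np.pi/2-.0999))
```

```text
{'eef_pos': array([ 0.6991, -0.11  ,  0.2533]), 'ft_force': array([-0.5806, -0.0799, -1.6176]), 'moment': array([ 0.0154, -0.0496, -0.0404]), 'finger_gap': np.float64(0.0239)}
[[362. 274.]
 [358. 313.]
 [364. 255.]]
{'now': [0.6991, -0.11, 0.2533], 'd_world': [-11.31, 9.73, 0.17], 'd_tool_now': [-12.21, -0.15, 8.56], 'turn': [0.01, 0.04, -0.09], 'd_tool_after': [-12.22, -0.17, 8.55]}
```

View pics/s8c.png

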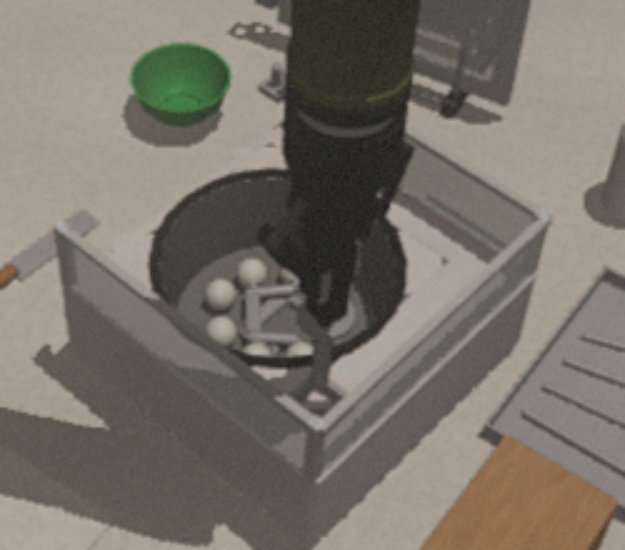

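The rod is lifted clear of the holder with its flange visible. I'll work out a gap between beads for entering, plus the circle steps.

Run:
```python
from h import *
P=cams.camera_params("top");f=np.array([.6109,-.0152]);r=rz(-.0999);b=f+r@[-.025,0]
for u in((235,264),(288,271),(318,306),(313,358),(270,391),(223,381),(190,344),(194,296)):
    w=back("top",(240+u[0]/3,105+u[1]/3),.032,P)[:2];m=(w-b)@r;print((1000*m).round(),np.hypot(*m).round(3),np.degrees(np.arctan2(m[1],m[0])).round())
m=(manip.get_obs()["eef_pos"][:2]-b)@r;print("now",m)
```

```text
[49. 21.] 0.053 23.0
[ 47. -21.] 0.052 -24.0
[ 21. -47.] 0.052 -66.0
[-21. -47.] 0.052 -114.0
[-50. -17.] 0.053 -162.0
[-46.  20.] 0.05 156.0
[-19.  49.] 0.053 112.0
[19. 50.] 0.054 69.0
now [ 0.12219695 -0.08552278]
```

Beads sit on a ring of radius 52 mm at ±22°, ±67° and so on, which agrees with the bowl pose. I enter at angle 0°, r=58 mm.

>>> {"fn": "send_rows", "kwargs": {"deltas": [[-0.8,0,1.05,0,0,0,0],[-1.6,0,2.1,0,0,0,0],[-1.6,0,2.1,0,0,0,0],[-1.6,0,2.2,0,0,0,0],[-0.8,0,1.1,0,0,0,0],[0,0,0,0,0,0,0],[0,0,0,0,0,0,0],[0,0,0,0,0,0,0],[0,1.5,0,0,0,0,0],[0,2.5,0,0,0,0,0],[0,2.5,0,0,0,0,0],[0,1.5,0,0,0,0,0],[0,1,0,0,0,0,0],[0,0.7,0,0,0,0,0],[0,0.7,0,0,0,0,0],[0,0.3,0,0,0,0,0],[0,0.3,0,0,0,0,0],[0,0,0,0,0,0,0],[0,0,0,0,0,0,0],[0,0,0,0,0,0,0]]}}

```text
clock: 20.52
eef_pos: [0.6447, -0.0183, 0.145]
ee_rot: [-1.569, 0.077, -0.079]
ft_force: [0.8, 0.5, -0.4]
finger_gap: 0.0237
```

```bash
cat >> h.py <<'E'
f=np.array([.6109,-.0152]);rm=rz(-.0999);b=f+rm@[-.025,0]
def st():
    o=manip.get_obs();m=(o["eef_pos"][:2]-b)@rm
    print("t",round(o["clock"],2),"rel bowl mm",(1000*m).round(1),"r",round(1000*np.hypot(*m),1),"z",o["eef_pos"][2].round(4),"F",o["ft_force"].round(1),"gap",round(float(o["finger_gap"]),4),"tilt",(-R.from_rotvec(o["ee_rot"]).as_matrix()[:,1]).round(3))
E
python3 -c "
from h import *
st()"
```

```text
t 20.52 rel bowl mm [59.   0.3] r 59.0 z 0.145 F [ 0.8  0.5 -0.4] gap 0.0237 tilt [-0.001 -0.     1.   ]
```

Tip is about 8 mm above the floor, among the beads. First full turn, lowering it 2 mm more.

>>> {"fn": "send_rows", "kwargs": {"deltas": [[-0.37,0.2,0.86,0,0,0,0],[-0.2,0,0.84,0,0,0,0],[-0.33,0,0.8,0,0,0,0],[-0.45,0,0.74,0,0,0,0],[-0.56,0,0.66,0,0,0,0],[-0.66,0,0.56,0,0,0,0],[-0.74,0,0.45,0,0,0,0],[-0.8,0,0.33,0,0,0,0],[-0.84,0,0.2,0,0,0,0],[-0.86,0,0.07,0,0,0,0],[-0.86,0,-0.07,0,0,0,0],[-0.84,0,-0.2,0,0,0,0],[-0.8,0,-0.33,0,0,0,0],[-0.74,0,-0.45,0,0,0,0],[-0.66,0,-0.56,0,0,0,0],[-0.56,0,-0.66,0,0,0,0],[-0.45,0,-0.74,0,0,0,0],[-0.33,0,-0.8,0,0,0,0],[-0.2,0,-0.84,0,0,0,0],[-0.07,0,-0.86,0,0,0,0]]}}

```text
clock: 22.18
eef_pos: [0.5313, -0.0084, 0.1423]
ee_rot: [-1.57, 0.078, -0.078]
ft_force: [-0.4, -0.2, -0.8]
finger_gap: 0.024
```

```bash
python3 -c "
from h import *
st()"
```

```text
t 22.18 rel bowl mm [-54.9  -1.2] r 54.9 z 0.1423 F [-0.4 -0.2 -0.8] gap 0.024 tilt [0. 0. 1.]
```

>>> {"fn": "send_rows", "kwargs": {"deltas": [[0.07,0,-0.86,0,0,0,0],[0.2,0,-0.84,0,0,0,0],[0.33,0,-0.8,0,0,0,0],[0.45,0,-0.74,0,0,0,0],[0.56,0,-0.66,0,0,0,0],[0.66,0,-0.56,0,0,0,0],[0.74,0,-0.45,0,0,0,0],[0.8,0,-0.33,0,0,0,0],[0.84,0,-0.2,0,0,0,0],[0.86,0,-0.07,0,0,0,0],[0.86,0,0.07,0,0,0,0],[0.84,0,0.2,0,0,0,0],[0.8,0,0.33,0,0,0,0],[0.74,0,0.45,0,0,0,0],[0.66,0,0.56,0,0,0,0],[0.56,0,0.66,0,0,0,0],[0.45,0,0.74,0,0,0,0],[0.33,0,0.8,0,0,0,0],[0.2,0,0.84,0,0,0,0],[0.07,0,0.86,0,0,0,0]]}}

```text
clock: 23.85
eef_pos: [0.6425, -0.0177, 0.1425]
ee_rot: [-1.57, 0.077, -0.08]
ft_force: [0.1, 0.6, -1.0]
finger_gap: 0.0241
```

```bash
python3 -c "
from h import *
st()
im=cams.read_camera('top');cv2.imwrite('pics/t9.png',im[:,:,::-1])"
```

```text
t 23.85 rel bowl mm [56.7  0.6] r 56.7 z 0.1425 F [ 0.1  0.6 -1. ] gap 0.0241 tilt [-0.002  0.001  1.   ]
```

Tracking is clean at r≈55 mm. Second turn, same circle.

>>> {"fn": "send_rows", "kwargs": {"deltas": [[-0.17,0,0.86,0,0,0,0],[-0.2,0,0.84,0,0,0,0],[-0.33,0,0.8,0,0,0,0],[-0.45,0,0.74,0,0,0,0],[-0.56,0,0.66,0,0,0,0],[-0.66,0,0.56,0,0,0,0],[-0.74,0,0.45,0,0,0,0],[-0.8,0,0.33,0,0,0,0],[-0.84,0,0.2,0,0,0,0],[-0.86,0,0.07,0,0,0,0],[-0.86,0,-0.07,0,0,0,0],[-0.84,0,-0.2,0,0,0,0],[-0.8,0,-0.33,0,0,0,0],[-0.74,0,-0.45,0,0,0,0],[-0.66,0,-0.56,0,0,0,0],[-0.56,0,-0.66,0,0,0,0],[-0.45,0,-0.74,0,0,0,0],[-0.33,0,-0.8,0,0,0,0],[-0.2,0,-0.84,0,0,0,0],[-0.07,0,-0.86,0,0,0,0]]}}

```text
clock: 25.57
eef_pos: [0.5303, -0.0083, 0.1423]
ee_rot: [-1.57, 0.078, -0.078]
ft_force: [-0.1, -0.3, -0.7]
finger_gap: 0.0239
```

>>> {"fn": "send_rows", "kwargs": {"deltas": [[0.07,0,-0.86,0,0,0,0],[0.2,0,-0.84,0,0,0,0],[0.33,0,-0.8,0,0,0,0],[0.45,0,-0.74,0,0,0,0],[0.56,0,-0.66,0,0,0,0],[0.66,0,-0.56,0,0,0,0],[0.74,0,-0.45,0,0,0,0],[0.8,0,-0.33,0,0,0,0],[0.84,0,-0.2,0,0,0,0],[0.86,0,-0.07,0,0,0,0],[0.86,0,0.07,0,0,0,0],[0.84,0,0.2,0,0,0,0],[0.8,0,0.33,0,0,0,0],[0.74,0,0.45,0,0,0,0],[0.66,0,0.56,0,0,0,0],[0.56,0,0.66,0,0,0,0],[0.45,0,0.74,0,0,0,0],[0.33,0,0.8,0,0,0,0],[0.2,0,0.84,0,0,0,0],[0.07,0,0.86,0,0,0,0]]}}

```text
clock: 27.23
eef_pos: [0.6408, -0.0171, 0.1423]
ee_rot: [-1.569, 0.078, -0.078]
ft_force: [-0.5, 0.2, -1.6]
finger_gap: 0.0237
```

```bash
python3 -c "
from h import *
st()
P=cams.camera_params('scene')
im=cams.read_camera('scene');t=cams.read_camera('top')
a=cv2.resize(im[220:320,270:410],(560,400));c=cv2.resize(t[155:265,265:385],(240,220))
M=np.zeros((400,800,3),np.uint8);M[:,:560]=a;M[:220,560:]=c
cv2.imwrite('pics/m10.png',M[:,:,::-1])"
```

```text
t 27.23 rel bowl mm [54.9  1. ] r 54.9 z 0.1423 F [-0.5  0.2 -1.6] gap 0.0237 tilt [-0.  0.  1.]
```

View pics/m10.png

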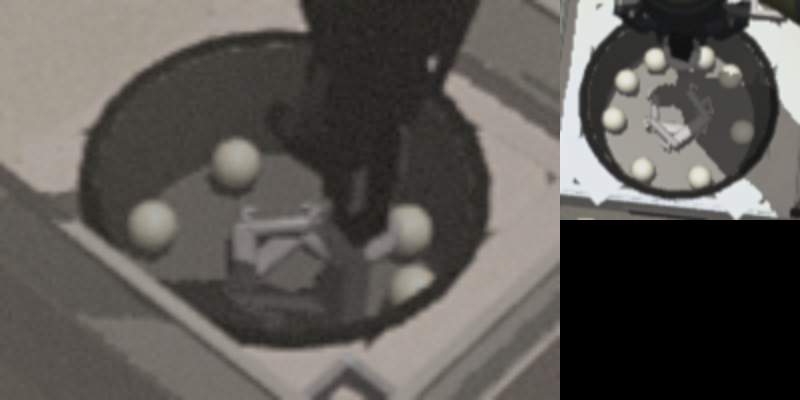

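Two turns are done, and the beads all round have moved out to r≈74 mm. I'll add one turn at r≈60 to push the beads along, then one at r≈33 to move the castings.

>>> {"fn": "send_rows", "kwargs": {"deltas": [[0.43,0,0.84,0,0,0,0],[-0.22,0,0.92,0,0,0,0],[-0.36,0,0.87,0,0,0,0],[-0.49,0,0.8,0,0,0,0],[-0.61,0,0.72,0,0,0,0],[-0.72,0,0.61,0,0,0,0],[-0.8,0,0.49,0,0,0,0],[-0.87,0,0.36,0,0,0,0],[-0.92,0,0.22,0,0,0,0],[-0.94,0,0.07,0,0,0,0],[-0.94,0,-0.07,0,0,0,0],[-0.92,0,-0.22,0,0,0,0],[-0.87,0,-0.36,0,0,0,0],[-0.8,0,-0.49,0,0,0,0],[-0.72,0,-0.61,0,0,0,0],[-0.61,0,-0.72,0,0,0,0],[-0.49,0,-0.8,0,0,0,0],[-0.36,0,-0.87,0,0,0,0],[-0.22,0,-0.92,0,0,0,0],[-0.07,0,-0.94,0,0,0,0]]}}

```text
clock: 29.0
eef_pos: [0.5244, -0.0088, 0.1421]
ee_rot: [-1.57, 0.08, -0.077]
ft_force: [0.1, -0.3, -1.0]
finger_gap: 0.0239
```

>>> {"fn": "send_rows", "kwargs": {"deltas": [[0.07,0,-0.94,0,0,0,0],[0.22,0,-0.92,0,0,0,0],[0.36,0,-0.87,0,0,0,0],[0.49,0,-0.8,0,0,0,0],[0.61,0,-0.72,0,0,0,0],[0.72,0,-0.61,0,0,0,0],[0.8,0,-0.49,0,0,0,0],[0.87,0,-0.36,0,0,0,0],[0.92,0,-0.22,0,0,0,0],[0.94,0,-0.07,0,0,0,0],[0.94,0,0.07,0,0,0,0],[0.92,0,0.22,0,0,0,0],[0.87,0,0.36,0,0,0,0],[0.8,0,0.49,0,0,0,0],[0.72,0,0.61,0,0,0,0],[0.61,0,0.72,0,0,0,0],[0.49,0,0.8,0,0,0,0],[0.36,0,0.87,0,0,0,0],[0.22,0,0.92,0,0,0,0],[0.07,0,0.94,0,0,0,0]]}}

```text
clock: 30.67
eef_pos: [0.6451, -0.0189, 0.142]
ee_rot: [-1.57, 0.079, -0.077]
ft_force: [-1.3, 0.3, -1.6]
finger_gap: 0.021
```

```bash
python3 -c "
from h import *
st()"
```

```text
t 30.67 rel bowl mm [59.4 -0.3] r 59.4 z 0.142 F [-1.3  0.3 -1.6] gap 0.021 tilt [0.001 0.001 1.   ]
```

>>> {"fn": "send_rows", "kwargs": {"deltas": [[-0.8,0,0.9,0,0,0,0],[-1.1,0,0.9,0,0,0,0],[-1.2,0,0.7,0,0,0,0],[-1.2,0,0.5,0,0,0,0],[-1.2,0,0.3,0,0,0,0],[-1.02,0,-0.16,0,0,0,0],[-0.92,0,-0.47,0,0,0,0],[-0.73,0,-0.73,0,0,0,0],[-0.47,0,-0.92,0,0,0,0],[-0.16,0,-1.02,0,0,0,0],[0.16,0,-1.02,0,0,0,0],[0.47,0,-0.92,0,0,0,0],[0.73,0,-0.73,0,0,0,0],[0.92,0,-0.47,0,0,0,0],[1.02,0,-0.16,0,0,0,0],[1.02,0,0.16,0,0,0,0],[0.92,0,0.47,0,0,0,0],[0.73,0,0.73,0,0,0,0],[0.47,0,0.92,0,0,0,0],[0.16,0,1.02,0,0,0,0]]}}

```text
clock: 32.33
eef_pos: [0.6245, -0.0175, 0.1419]
ee_rot: [-1.569, 0.079, -0.08]
ft_force: [-1.5, 0.0, -1.4]
finger_gap: 0.0206
```

>>> {"fn": "send_rows", "kwargs": {"deltas": [[0,0,0,0,0,0,0],[0,0,0,0,0,0,0],[0,-0.5,0,0,0,0,0],[0,-1,0,0,0,0,0],[0,-1.5,0,0,0,0,0],[0,-2,0,0,0,0,0],[0,-2,0,0,0,0,0],[0,-2,0,0,0,0,0],[0,-1.6,0,0,0,0,0],[0,-0.8,0,0,0,0,0],[0,0,0,0,0,0,0],[0,0,0,0,0,0,0],[0,0,0,0,0,0,0]]}}

```text
clock: 33.42
eef_pos: [0.6225, -0.018, 0.2553]
ee_rot: [-1.57, 0.08, -0.077]
ft_force: [0.2, -0.5, -1.2]
finger_gap: 0.0214
```

Run:
```python
from h import *
st()
P=cams.camera_params('scene')
im=cams.read_camera('scene');t=cams.read_camera('top')
a=cv2.resize(im[190:330,250:450],(560,392));c=cv2.resize(t[155:265,265:385],(240,220))
M=np.zeros((400,800,3),np.uint8);M[:392,:560]=a;M[:220,560:]=c
cv2.imwrite('pics/m11.png',M[:,:,::-1])
e=manip.get_obs()["eef_pos"]
print("tip expected in crop",[( (p-[250,190])*2.8).round() for p in proj("scene",[e-[0,0,.119],e-[0,0,.039]],P)])
h=[.6992,-.1098];print(tgt([*h,.255],np.pi/2-.0999))
```

```text
t 33.42 rel bowl mm [36.9 -1.6] r 36.9 z 0.2553 F [ 0.2 -0.5 -1.2] gap 0.0214 tilt [0.002 0.001 1.   ]
tip expected in crop [array([290., 208.]), array([295., 134.])]
{'now': [0.6226, -0.0178, 0.255], 'd_world': [7.66, -9.2, -0.0], 'd_tool_now': [8.54, -0.01, -8.4], 'turn': [0.04, 0.04, -0.13], 'd_tool_after': [8.54, 0.0, -8.39]}
```

View pics/m11.png

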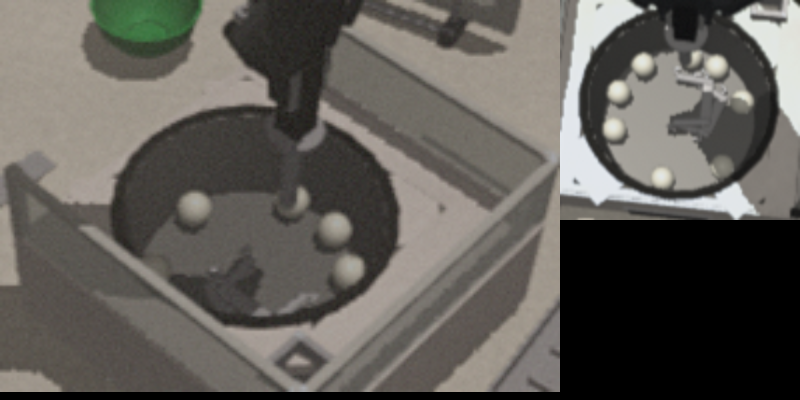

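The rod tip is at crop (290,208), exactly where predicted, so it hasn't slipped. All 8 beads and both castings are in the bowl and moved. Returning the rod.

>>> {"fn": "send_rows", "kwargs": {"deltas": [[1,0,-1,0,0,0,0],[2,0,-2,0,0,0,0],[2.5,0,-2.4,0,0,0,0],[2,0,-2,0,0,0,0],[1.04,0,-1,0,0,0,0],[0,0,0,0,0,0,0],[0,0,0,0,0,0,0],[0,0,0,0,0,0,0],[0,0,0,0,0,0,0]]}}

```text
clock: 34.27
eef_pos: [0.6993, -0.1076, 0.2562]
ee_rot: [-1.569, 0.077, -0.075]
ft_force: [-0.0, 0.1, -1.0]
finger_gap: 0.0212
```

Run:
```python
from h import *
st();print(tgt([.6992,-.1098,.155],np.pi/2-.0999))
```

```text
t 34.27 rel bowl mm [122.1 -83.1] r 147.7 z 0.2562 F [-0.   0.1 -1. ] gap 0.0212 tilt [ 0.001 -0.001  1.   ]
{'now': [0.6993, -0.1076, 0.2562], 'd_world': [-0.01, -0.22, -10.12], 'd_tool_now': [0.03, 10.12, -0.23], 'turn': [-0.04, 0.2, -0.06], 'd_tool_after': [0.02, 10.12, -0.22]}
```

>>> {"fn": "send_rows", "kwargs": {"deltas": [[0,1,-0.2,0,0,0,0],[0,1.5,0,0,0,0,0],[0,2,0,0,0,0,0],[0,2,0,0,0,0,0],[0,1.5,0,0,0,0,0],[0,1,0,0,0,0,0],[0,0.6,0,0,0,0,0],[0,0.4,0,0,0,0,0],[0,0,0,0,0,0,0],[0,0,0,0,0,0,0],[0,0,0,0,0,0,0]]}}

```text
clock: 35.18
eef_pos: [0.7004, -0.1113, 0.1574]
ee_rot: [-1.569, 0.077, -0.08]
ft_force: [0.7, -0.5, -0.4]
finger_gap: 0.021
```

```bash
python3 -c "
from h import *
st()"
```

```text
t 35.18 rel bowl mm [123.7 -86.6] r 151.0 z 0.1574 F [ 0.7 -0.5 -0.4] gap 0.021 tilt [-0.002 -0.     1.   ]
```

Down 3 mm, then release and rise.

>>> {"fn": "send_rows", "kwargs": {"deltas": [[0,0.3,0,0,0,0,0],[0,0.1,0,0,0,0,0],[0,0,0,0,0,0,0],[0,0,0,0,0,0,0.35],[0,0,0,0,0,0,0.5],[0,0,0,0,0,0,0.5],[0,0,0,0,0,0,0.5],[0,-1,0,0,0,0,0.5],[0,-2,0,0,0,0,0.5],[0,-3,0,0,0,0,0.5],[0,-4,0,0,0,0,0.5],[0,-3,0,0,0,0,0.5],[0,-1,0,0,0,0,0.5],[0,0,0,0,0,0,0.5],[0,0,0,0,0,0,0.5]]}}

```text
clock: 36.43
eef_pos: [0.6996, -0.1114, 0.2924]
ee_rot: [-1.57, 0.078, -0.078]
ft_force: [0.5, 0.4, -0.7]
finger_gap: 0.0428
```

Run:
```python
from h import *
st();im=cams.read_camera("wrist");cv2.imwrite("pics/w12.png",im[:,:,::-1])
door=[.4777,.3422]
yaw=np.radians(7.7)
print(manip.get_obs()["qpos"].round(2))
print(tgt([*door,.29],yaw))
print(tgt([*door,.29],yaw+np.pi))
```

```text
t 36.43 rel bowl mm [122.9 -86.9] r 150.5 z 0.2924 F [ 0.5  0.4 -0.7] gap 0.0428 tilt [-0.     0.001  1.   ]
[ 0.45  0.87 -0.86  1.17  0.63  1.36  1.13]
{'now': [0.699, -0.1117, 0.2909], 'd_world': [-22.13, 45.39, -0.09], 'd_tool_now': [-26.51, 0.11, 42.98], 'turn': [0.13, 76.63, -0.07], 'd_tool_after': [-47.95, 0.09, -15.85]}
{'now': [0.699, -0.1117, 0.2909], 'd_world': [-22.13, 45.39, -0.09], 'd_tool_now': [-26.51, 0.11, 42.98], 'turn': [0.13, 76.63, -0.07], 'd_tool_after': [-47.95, 0.09, -15.85]}
```

The rod is back and released; I'll verify that later. Next is the door: jaws along its thickness at yaw 97.7°.

Run:
```python
from h import *
print(tgt([.4777,.3422,.25],np.radians(97.7)))
# flange/handle check: expected projections of handle top & boss in latest wrist pic are off; use top cam
t=cams.read_camera("top");P=cams.camera_params("top");print(proj("top",[.6978,-.110,.205],P))
t0=cv2.imread("pics/top0.png")[:,:,::-1]
for im in(t0,t):
    g=im[125:165,355:395].mean(2);m=g<45;ys,xs=np.nonzero(m);print(m.sum(),xs.mean()+355,ys.mean()+125)
```

```text
{'now': [0.699, -0.1117, 0.2909], 'd_world': [-22.13, 45.39, -4.09], 'd_tool_now': [-26.5, 4.11, 42.99], 'turn': [0.04, -13.37, -0.13], 'd_tool_after': [-15.85, 4.09, 47.95]}
[373.76484101 137.53386469]
260 372.07307692307694 144.23076923076923
229 372.24454148471614 144.60262008733625
```

The handle's dark blob in the top image is within 0.4 px of its start position, so the rod is hanging in its holder.

>>> {"fn": "send_rows", "kwargs": {"deltas": [[0,0,0,0,-6.7,0,0.6],[0,0,0,0,-6.7,0,0.7],[-0.7,0,2,0,0,0,0.7],[-1.13,0,3.42,0,0,0,0.7],[-1.13,0,3.42,0,0,0,0.7],[-1.13,0,3.42,0,0,0,0.7],[-1.13,0,3.42,0,0,0,0.7],[-1.13,0,3.42,0,0,0,0.7],[-1.13,0,3.42,0,0,0,0.7],[-1.13,0,3.42,0,0,0,0.7],[-1.13,0,3.42,0,0,0,0.7],[-1.13,0,3.42,0,0,0,0.7],[-1.13,0,3.42,0,0,0,0.7],[-1.13,0,3.42,0,0,0,0.7],[-1.13,0,3.42,0,0,0,0.7],[-1.13,0,3.42,0,0,0,0.7],[-0.46,0,1.5,0,0,0,0.7],[0,0,0,0,0,0,0.7],[0,0,0,0,0,0,0.7],[0,0,0,0,0,0,0.7]]}}

```text
clock: 38.2
eef_pos: [0.4789, 0.3406, 0.2908]
ee_rot: [-1.571, -0.103, 0.106]
ft_force: [0.6, -0.7, -1.3]
finger_gap: 0.06
```

Run:
```python
from h import *
st();print(tgt([.4777,.3422,.152],np.radians(97.7)))
P=cams.camera_params("wrist");im=cams.read_camera("wrist");cv2.imwrite("pics/w13.png",im[:,:,::-1])
d=np.array([.4777,.3422]);yv=np.array([np.cos(np.radians(-172.3)),np.sin(np.radians(-172.3))]);xv=np.array([-yv[1],yv[0]])*-1
print(xv)
for s in(-.134,0,.10,.134,.148): print(s,proj("wrist",[*(d+s*yv),.175],P).round(1))
```

```text
t 38.2 rel bowl mm [-141.8  340.9] r 369.2 z 0.2908 F [ 0.6 -0.7 -1.3] gap 0.06 tilt [0.001 0.003 1.   ]
{'now': [0.4789, 0.3406, 0.2908], 'd_world': [-0.12, 0.16, -13.88], 'd_tool_now': [-0.08, 13.88, 0.21], 'turn': [0.16, -0.08, -0.09], 'd_tool_after': [-0.1, 13.88, 0.17]}
[-0.13398619  0.9909832 ]
-0.134 [317. 387.]
0 [317. 244.]
0.1 [317.  109.8]
0.134 [317.1  57.1]
0.148 [317.1  34.2]
```

Run:
```python
import cv2
g=cv2.imread("pics/w13.png",0)
for r in(90,130,170,210,240): print(r,' '.join(map(str,g[r,296:340:2])))
for c in(312,317,322): print(c,' '.join(map(str,g[24:84:3,c])))
```

```text
90 223 160 106 102 104 113 111 78 56 145 216 229 228 226 228 227 211 177 212 219 221 222
130 131 193 129 110 110 110 111 108 101 86 99 105 103 135 220 226 205 198 222 218 219 223
170 91 59 49 51 49 60 65 64 63 72 96 104 171 213 224 225 196 92 82 138 146 152
210 227 213 114 79 74 90 107 108 106 92 96 101 102 103 105 103 114 205 226 224 224 221
240 221 220 170 88 77 87 105 105 103 126 197 219 220 224 226 224 194 217 224 223 222 217
312 216 203 193 171 145 144 145 181 187 186 191 212 169 52 49 84 92 93 93 93
317 218 207 197 150 52 55 89 217 218 222 217 203 203 232 234 234 234 235 235 230
322 221 211 195 150 55 54 89 221 226 219 216 201 213 235 236 234 233 232 235 235
```

The rail centre is at about column 321 against 317 predicted, so centred within 3 mm. Descending to grasp.

>>> {"fn": "send_rows", "kwargs": {"deltas": [[0,2,0.1,0,0,0,0.6],[0,3,0.1,0,0,0,0.6],[0,3,0.1,0,0,0,0.6],[0,2,0,0,0,0,0.6],[0,1.5,0,0,0,0,0.6],[0,1.2,0,0,0,0,0.6],[0,0.7,0,0,0,0,0.6],[0,0.5,0,0,0,0,0.6],[0,0,0,0,0,0,0.6],[0,0,0,0,0,0,0.3],[0,0,0,0,0,0,0],[0,0,0,0,0,0,0],[0,0,0,0,0,0,0],[0,0,0,0,0,0,0],[0,0,0,0,0,0,0],[0,0,0,0,0,0,0],[0,0,0,0,0,0,0]], "newtons": 110}}

```text
clock: 39.67
eef_pos: [0.4783, 0.3458, 0.1545]
ee_rot: [-1.568, -0.107, 0.104]
ft_force: [-0.8, -0.2, 7.1]
finger_gap: 0.0094
```

```bash
python3 -c "
from h import *
st();print(manip.get_obs()['eef_pos'].round(4))"
```

```text
t 39.67 rel bowl mm [-142.9  346. ] r 374.3 z 0.1545 F [-0.8 -0.2  7.1] gap 0.0094 tilt [-0.002 -0.     1.   ]
[0.4783 0.3458 0.1545]
```

>>> {"fn": "send_rows", "kwargs": {"deltas": [[0,0,0,0,0,0,0],[0,-0.5,0,0,0,0,0],[0,-1,0,0,0,0,0],[0,-1.5,0,0,0,0,0],[0,-2,0,0,0,0,0],[0,-2,0,0,0,0,0],[0,-2,0,0,0,0,0],[0,-2,0,0,0,0,0],[0,-2,0,0,0,0,0],[0,-2,0,0,0,0,0],[0,-1.5,0,0,0,0,0],[0,-1,0,0,0,0,0],[0,-0.5,0,0,0,0,0],[0,0,0,0,0,0,0],[0,0,0,0,0,0,0],[0,0,0,0,0,0,0]]}}

```text
clock: 41.0
eef_pos: [0.4776, 0.3448, 0.332]
ee_rot: [-1.57, -0.104, 0.107]
ft_force: [-0.0, -0.3, -4.1]
finger_gap: 0.0098
```

Run:
```python
from h import *
st();o=manip.get_obs();print(o["moment"].round(3),o["qpos"].round(2))
# plan: move to (.46,.09), then rotate
print(tgt([.46,.09,.335],np.radians(97.7)))
```

```text
t 41.0 rel bowl mm [-143.5  344.9] r 373.6 z 0.332 F [-0.  -0.3 -4.1] gap 0.0098 tilt [0.002 0.002 1.   ]
[0.031 0.017 0.009] [-0.2   0.67 -0.93  1.52  0.55  1.24  0.49]
{'now': [0.4776, 0.3448, 0.332], 'd_world': [-1.76, -25.48, 0.3], 'd_tool_now': [-5.17, -0.24, -25.01], 'turn': [0.1, 0.02, -0.1], 'd_tool_after': [-5.16, -0.3, -25.01]}
```

The door is held (about 4.1 N). Moving it over and then turning it.

>>> {"fn": "send_rows", "kwargs": {"deltas": [[-0.2,0,-1,0,0,0,0],[-0.4,0,-2,0,0,0,0],[-0.45,0,-2.2,0,0,0,0],[-0.45,0,-2.2,0,0,0,0],[-0.45,0,-2.2,0,0,0,0],[-0.45,0,-2.2,0,0,0,0],[-0.45,0,-2.2,0,0,0,0],[-0.45,0,-2.2,0,0,0,0],[-0.45,0,-2.2,0,0,0,0],[-0.45,0,-2.2,0,0,0,0],[-0.45,0,-2.2,0,0,0,0],[-0.4,0,-1.5,0,0,0,0],[-0.2,0,-0.7,0,0,0,0],[0,0,0,0,0,0,0],[0,0,0,0,0,0,0],[0,0,0,0,0,0,0]]}}

```text
clock: 42.33
eef_pos: [0.4595, 0.0922, 0.3335]
ee_rot: [-1.567, -0.108, 0.106]
ft_force: [0.1, 0.2, -4.8]
finger_gap: 0.0092
```

>>> {"fn": "send_rows", "kwargs": {"deltas": [[0,0,0,0,3,0,0],[0,0,0,0,5,0,0],[0,0,0,0,6,0,0],[0,0,0,0,6,0,0],[0,0,0,0,6,0,0],[0,0,0,0,6,0,0],[0,0,0,0,6,0,0],[0,0,0,0,6,0,0],[0,0,0,0,6,0,0],[0,0,0,0,6,0,0],[0,0,0,0,6,0,0],[0,0,0,0,6,0,0],[0,0,0,0,6,0,0],[0,0,0,0,6,0,0],[0,0,0,0,6,0,0],[0,0,0,0,6,0,0],[0,0,0,0,6,0,0],[0,0,0,0,6,0,0],[0,0,0,0,6,0,0],[0,0,0,0,5,0,0]]}}

```text
clock: 44.0
eef_pos: [0.4593, 0.0928, 0.3333]
ee_rot: [-1.049, 1.429, -1.428]
ft_force: [0.3, -1.0, -4.0]
finger_gap: 0.0095
```

>>> {"fn": "send_rows", "kwargs": {"deltas": [[0,0,0,0,3,0,0],[0,0,0,0,1,0,0],[0,0,0,0,0,0,0],[0,0,0,0,0,0,0],[0,0,0,0,0,0,0]]}}

```text
clock: 44.42
eef_pos: [0.4594, 0.0913, 0.3333]
ee_rot: [-1.011, 1.476, -1.476]
ft_force: [0.7, 0.6, -4.4]
finger_gap: 0.0101
```

```bash
cat >> h.py <<'E'
pin=np.array([.4753,.1358])
def ctr(yawdeg,back=0.):
    t=np.radians(yawdeg);y=np.array([-np.sin(t),np.cos(t)]);return pin-.148*y-back*np.array([np.cos(t),np.sin(t)])
E
python3 - <<'E'
from h import *
st();o=manip.get_obs();A=R.from_rotvec(o["ee_rot"]).as_matrix();print("jaw yaw",np.degrees(np.arctan2(A[1,2],A[0,2])),o["qpos"].round(2))
for y in(-5.7,-15.7): print(y,ctr(y),ctr(y,.04))
c=ctr(-15.7,.045);print(tgt([*c,.30],np.radians(-15.7)))
E
```

```text
t 44.42 rel bowl mm [-136.4   90.9] r 163.9 z 0.3333 F [ 0.7  0.6 -4.4] gap 0.0101 tilt [ 0. -0.  1.]
jaw yaw -21.17151105486394 [ 0.03  0.38 -0.47  1.86  0.2   0.95 -0.9 ]
-5.7 [ 0.46060068 -0.01146822] [ 0.42079845 -0.00749543]
-15.7 [ 0.43525113 -0.00667838] [0.39674346 0.00414564]
{'now': [0.4594, 0.0913, 0.3333], 'd_world': [-6.75, -8.58, -3.33], 'd_tool_now': [10.44, 3.32, -3.19], 'turn': [0.01, -5.47, -0.01], 'd_tool_after': [10.09, 3.33, -4.17]}
```

>>> {"fn": "send_rows", "kwargs": {"deltas": [[0,0,0,0,-3,0,0],[0,0,0,0,-2.5,0,0],[1,0.3,-0.5,0,0,0,0],[2,0.5,-0.8,0,0,0,0],[2,0.8,-0.8,0,0,0,0],[2,0.8,-0.8,0,0,0,0],[2,0.6,-0.8,0,0,0,0],[1.1,0.3,-0.5,0,0,0,0],[0,0,0,0,0,0,0],[0,0,0,0,0,0,0],[0,0,0,0,0,0,0],[0,0,0,0,0,0,0]]}}

```text
clock: 45.42
eef_pos: [0.393, 0.0062, 0.3008]
ee_rot: [-1.064, 1.407, -1.408]
ft_force: [-0.2, 0.5, -4.0]
finger_gap: 0.0094
```

Run:
```python
from h import *
st();o=manip.get_obs();P=cams.camera_params("wrist");np.savez("p14.npz",**{k:np.array(v) for k,v in P.items()})
im=cams.read_camera("wrist");cv2.imwrite("pics/w14.png",im[:,:,::-1])
e=o["eef_pos"];A=R.from_rotvec(o["ee_rot"]).as_matrix();print(np.degrees(np.arctan2(A[1,2],A[0,2])),e)
k=e-A[:,0]*.148;z=e[2]+.0205
print("knuckle upper top pred",proj("wrist",[*k[:2],z-.155+.137],P),"door end",proj("wrist",[*(e-A[:,0]*.134)[:2],z],P))
print("pin top",proj("wrist",[*pin,.159],P),"seat",proj("wrist",[*pin,.135],P))
cv2.imwrite("pics/w14c.png",cv2.resize(im[0:200,220:460,::-1],None,fx=3,fy=3,interpolation=cv2.INTER_CUBIC))
```

```text
t 45.42 rel bowl mm [-194.    -0.4] r 194.0 z 0.3008 F [-0.2  0.5 -4. ] gap 0.0094 tilt [-0.002 -0.001  1.   ]
-15.692770755816829 [0.39296147 0.00622245 0.30079814]
knuckle upper top pred [319.20358076 -85.95172058] door end [319.74292382 -70.90185334]
pin top [375.16816884  49.75814243] seat [370.14489651  58.80466427]
```

View pics/w14c.png

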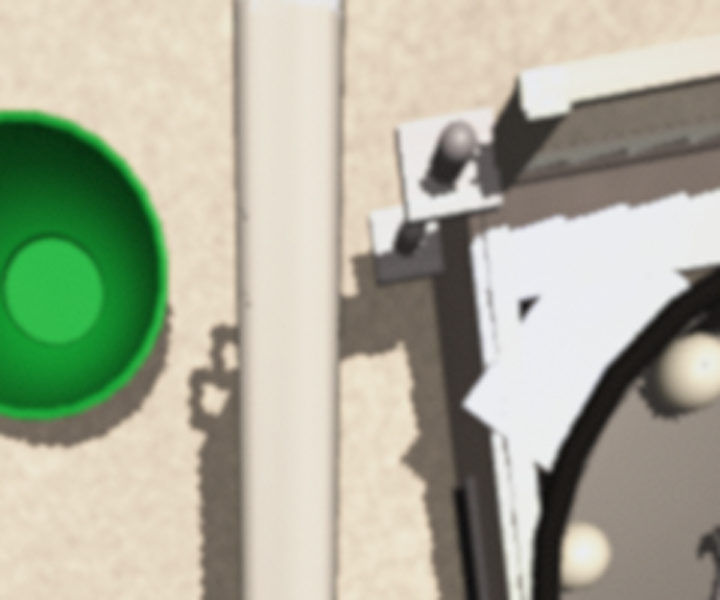

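The upper pin's dome is at image (372.7,46), within 3–4 px of the prediction. The door is in front and clear of it. Lowering to approach height, then comparing knuckle and pin from the fixed cameras.

>>> {"fn": "send_rows", "kwargs": {"deltas": [[0,1,0,0,0,0,0],[0,1.5,0,0,0,0,0],[0,2,0,0,0,0,0],[0,2,0,0,0,0,0],[0,1.5,0,0,0,0,0],[0,1.2,0,0,0,0,0],[0,0.6,0,0,0,0,0],[0,0.3,0,0,0,0,0],[0,0,0,0,0,0,0],[0,0,0,0,0,0,0],[0,0,0,0,0,0,0]]}}

```text
clock: 46.38
eef_pos: [0.3922, 0.0052, 0.1999]
ee_rot: [-1.065, 1.408, -1.41]
ft_force: [-0.3, 0.1, -3.5]
finger_gap: 0.0096
```

Run:
```python
from h import *
st();o=manip.get_obs();e=o["eef_pos"];A=R.from_rotvec(o["ee_rot"]).as_matrix()
print(np.degrees(np.arctan2(A[1,2],A[0,2])),e)
k=(e-A[:,0]*.148)[:2];zk=e[2]-.1345+.137   # top of upper knuckle
for n in("top","scene"):
    P=cams.camera_params(n);im=cams.read_camera(n);cv2.imwrite(f"pics/{n}15.png",im[:,:,::-1])
    print(n,"knuckle",proj(n,[*k,zk],P).round(1),"pin top",proj(n,[.4748,.1375,.159],P).round(1))
t=cv2.imread("pics/top15.png");s=cv2.imread("pics/scene15.png")
a=cv2.resize(t[225:285,230:290],None,fx=6.5,fy=6.5,interpolation=cv2.INTER_CUBIC)
c=cv2.resize(s[145:205,310:370],None,fx=6.5,fy=6.5,interpolation=cv2.INTER_CUBIC)
cv2.imwrite("pics/m15.png",cv2.convertScaleAbs(np.hstack([a,c]),alpha=1.3))
```

```text
t 46.38 rel bowl mm [-194.6   -1.6] r 194.6 z 0.1999 F [-0.3  0.1 -3.5] gap 0.0096 tilt [-0.002 -0.     1.   ]
-15.78799938924961 [0.39223248 0.00515496 0.19988721]
top knuckle [239.9 269.7] pin top [249.9 251.4]
scene knuckle [328.5 161.2] pin top [340.4 185.8]
```

View pics/m15.png

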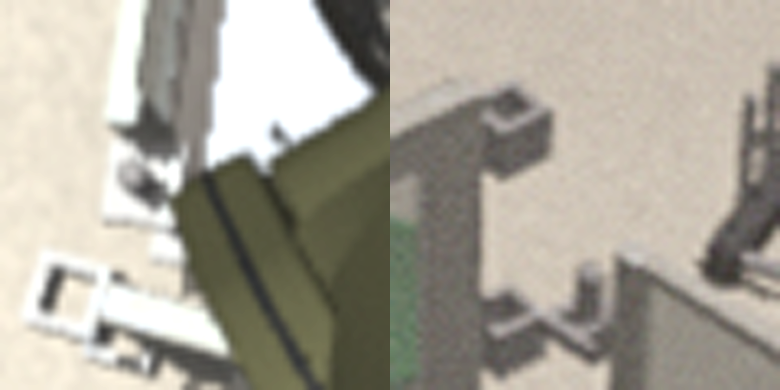

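The fixed cameras both see the knuckle and pin. Upper knuckle top centre: top (240.2,270.5), scene (329.7,162.2). Pin dome: top (250,251.2), scene (340.8,186.2). Triangulating both.

Run:
```python
from h import *
PT,PS=cams.camera_params("top"),cams.camera_params("scene")
def tri(ut,us,z=None):
    fn=lambda p:np.r_[proj("top",p,PT)-ut,proj("scene",p,PS)-us,([] if z is None else [(p[2]-z)*500])]
    s=least_squares(fn,[.45,.13,.16]);return s.x,s.fun
k,rk=tri((240.2,270.5),(329.7,162.2),.2024);p,rp=tri((250,251.2),(340.8,186.2),.157)
print(k,rk.round(2));print(p,rp.round(2))
o=manip.get_obs();e=o["eef_pos"];A=R.from_rotvec(o["ee_rot"]).as_matrix()
d=p-k;print("needed move tool z(fwd), -x(along +door y) mm:",1000*d@A[:,2],-1000*d@A[:,0])
kk=e-A[:,0]*.148;print("FK knuckle",kk,"diff",1000*(k-kk)[:2])
```

```text
[0.43282858 0.14774932 0.20124494] [-0.31 -0.94 -1.09 -0.58 -0.58]
[0.47548427 0.13792464 0.15727261] [-0.14  0.03 -0.07  0.23  0.14]
needed move tool z(fwd), -x(along +door y) mm: 43.65393465956485 2.1374763430953796
FK knuckle [0.43234244 0.14744344 0.19991513] diff [0.48613941 0.30587447]
```

>>> {"fn": "send_rows", "kwargs": {"deltas": [[-0.05,0,0.6,0,0,0,0],[-0.05,0,0.8,0,0,0,0],[-0.05,0,0.9,0,0,0,0],[-0.05,0,0.9,0,0,0,0],[-0.03,0,0.7,0,0,0,0],[0,0,0.5,0,0,0,0],[0,0,0,0,0,0,0],[0,0,0,0,0,0,0],[0,0,0,0,0,0,0],[0,0,0,0,0,0,0]]}}

```text
clock: 47.32
eef_pos: [0.4341, -0.0047, 0.1993]
ee_rot: [-1.067, 1.409, -1.409]
ft_force: [0.1, 0.7, -4.6]
finger_gap: 0.0097
```

```bash
cat >> h.py <<'E'
PIN=np.array([.4755,.1379])
def kn():
    o=manip.get_obs();e=o["eef_pos"];A=R.from_rotvec(o["ee_rot"]).as_matrix();k=(e-A[:,0]*.148)[:2];d=PIN-k
    print("yaw",np.degrees(np.arctan2(A[1,2],A[0,2])).round(2),"need fwd(z)",(1000*d@A[:2,2]).round(1),"need -x",(-1000*d@A[:2,0]).round(1),"M",o["moment"].round(2));st()
E
python3 -c "
from h import *
kn()
t=cams.read_camera('top');s=cams.read_camera('scene')
cv2.imwrite('pics/top16.png',t[:,:,::-1]);cv2.imwrite('pics/scene16.png',s[:,:,::-1])
g=cv2.cvtColor(t,cv2.COLOR_RGB2GRAY)
for r in range(243,260): print(r,' '.join('%3d'%v for v in g[r,238:262]))
"
```

```text
yaw -15.78 need fwd(z) 1.1 need -x 0.5 M [-0.05  0.02 -0.04]
t 47.32 rel bowl mm [-152.    -7.2] r 152.2 z 0.1993 F [ 0.1  0.7 -4.6] gap 0.0097 tilt [0. 0. 1.]
243 189 189 193 194 208 207 188 197 209 210 210 212 202 135  89  77  72  95  94 106 112 112 111 110
244 187 188 191 195 205 185 129 149 173 182 194 199 204 185 157 124  66  63  77 107 112 111 110 111
245 188 188 194 200 202 160  73  70  93 116 141 152 180 201 201 146  79  67  74  98 110 110 110 125
246 187 187 194 205 198 140  62  80 140 147 127 124 140 191 199 168 148 138 117 102 106 109 109 140
247 187 188 195 206 183  93  60 114 189 202 188 182 179 203 193 210 209 201 180 156 144 137 118 137
248 189 191 199 202 160  70  75 142 196 212 210 208 209 203 185 213 215 214 212 206 197 185 165 165
249 189 192 205 201 140  63  96 173 199 208 194 188 208 197 200 213 213 212 213 212 210 209 208 206
250 189 195 211 198 133  82 114 187 197 198 147 149 202 185 209 214 212 213 213 213 212 212 212 212
251 190 200 213 208 181 157 163 194 200 193 123 160 198 166 189 205 211 211 214 214 213 213 212 211
252 191 194 187 184 196 207 207 206 207 197 152 193 192 105 122 158 173 179 192 205 208 214 213 213
253 189 180 150 125 150 173 179 187 198 205 194 209 182  76  60  76  85 101 127 156 171 187 200 207
254 189 183 173 148 133 118 109 128 151 173 182 192 143  64  52  62  70  67  68  76  87 113 145 164
255 191 187 185 186 184 164 141 143 144 127 120 138  89  54  61  78  81  82  70  64  63  69  74  81
256 192 188 186 189 192 188 186 193 203 180 155 139  75  62  71  87 112 150 123  72  65  67  66  65
257 192 189 188 189 190 191 187 195 209 208 208 190  97  75  83 112 171 209 178  92  66  68  68  68
258 191 190 190 190 190 191 187 187 179 183 186 164  92  81  98 152 209 218 196 107  72  68  68  69
259 190 188 191 191 190 191 190 184 155 162 159 103  76  79 100 151 179 185 168  99  77  65  68  68
```

>>> {"fn": "send_rows", "kwargs": {"deltas": [[-0.05,0.4,0.1,0,0,0,0],[0,0.6,0,0,0,0,0],[0,0.5,0,0,0,0,0],[0,0.3,0,0,0,0,0],[0,0,0,0,0,0,0],[0,0,0,0,0,0,0],[0,0,0,0,0,0,0]]}}

```text
clock: 48.0
eef_pos: [0.4355, -0.0045, 0.1812]
ee_rot: [-1.067, 1.409, -1.409]
ft_force: [-1.3, -0.5, -4.0]
finger_gap: 0.0093
```

```bash
python3 -c "
from h import *
kn()"
```

```text
yaw -15.77 need fwd(z) -0.2 need -x -0.0 M [0.02 0.21 0.03]
t 48.0 rel bowl mm [-150.6   -6.9] r 150.8 z 0.1812 F [-1.3 -0.5 -4. ] gap 0.0093 tilt [0. 0. 1.]
```

>>> {"fn": "send_rows", "kwargs": {"deltas": [[0,0.2,0,0,0,0,0],[0,0.2,0,0,0,0,0],[0,0.2,0,0,0,0,0],[0,0.2,0,0,0,0,0],[0,0,0,0,0,0,0],[0,0,0,0,0,0,0]]}}

```text
clock: 48.5
eef_pos: [0.4355, -0.0046, 0.1731]
ee_rot: [-1.066, 1.409, -1.409]
ft_force: [-0.7, -0.4, -4.4]
finger_gap: 0.0095
```

```bash
python3 -c "
from h import *
kn()"
```

```text
yaw -15.78 need fwd(z) -0.3 need -x -0.0 M [0.01 0.16 0.08]
t 48.5 rel bowl mm [-150.5   -6.9] r 150.7 z 0.1731 F [-0.7 -0.4 -4.4] gap 0.0095 tilt [0. 0. 1.]
```

It has passed pin-top height with no vertical reaction, so the pins are in the bores. Continuing down.

>>> {"fn": "send_rows", "kwargs": {"deltas": [[0,0.2,0,0,0,0,0],[0,0.3,0,0,0,0,0],[0,0.3,0,0,0,0,0],[0,0.3,0,0,0,0,0],[0,0.3,0,0,0,0,0],[0,0.2,0,0,0,0,0],[0,0,0,0,0,0,0],[0,0,0,0,0,0,0],[0,0,0,0,0,0,0]]}}

```text
clock: 49.25
eef_pos: [0.4356, -0.0046, 0.1573]
ee_rot: [-1.066, 1.409, -1.409]
ft_force: [-0.7, 0.1, -4.0]
finger_gap: 0.0096
```

```bash
python3 -c "
from h import *
kn()"
```

```text
yaw -15.79 need fwd(z) -0.4 need -x 0.0 M [-0.07  0.14  0.1 ]
t 49.25 rel bowl mm [-150.5   -7. ] r 150.7 z 0.1573 F [-0.7  0.1 -4. ] gap 0.0096 tilt [0. 0. 1.]
```

>>> {"fn": "send_rows", "kwargs": {"deltas": [[0,0.15,0,0,0,0,0],[0,0.15,0,0,0,0,0],[0,0,0,0,0,0,0],[0,0,0,0,0,0,0]]}}

```text
clock: 49.58
eef_pos: [0.4357, -0.0045, 0.1543]
ee_rot: [-1.066, 1.409, -1.409]
ft_force: [0.1, -0.2, -4.0]
finger_gap: 0.0094
```

```bash
python3 -c "
from h import *
kn()"
```

```text
yaw -15.78 need fwd(z) -0.4 need -x -0.1 M [0.12 0.15 0.1 ]
t 49.58 rel bowl mm [-150.4   -6.8] r 150.6 z 0.1543 F [ 0.1 -0.2 -4. ] gap 0.0094 tilt [-0. -0.  1.]
```

>>> {"fn": "send_rows", "kwargs": {"deltas": [[0,0.1,0,0,0,0,0],[0,0.1,0,0,0,0,0],[0,0,0,0,0,0,0],[0,0,0,0,0,0,0]]}}

```text
clock: 49.92
eef_pos: [0.4357, -0.0049, 0.1525]
ee_rot: [-1.066, 1.409, -1.41]
ft_force: [-1.5, -2.8, 1.6]
finger_gap: 0.0095
```

>>> {"fn": "send_rows", "kwargs": {"deltas": [[0,0.1,0,0,0,0,0],[0,0.1,0,0,0,0,0],[0,0,0,0,0,0,0],[0,0,0,0,0,0,0]]}}

```text
clock: 50.25
eef_pos: [0.4356, -0.006, 0.151]
ee_rot: [-1.066, 1.409, -1.412]
ft_force: [-3.5, -5.4, 10.7]
finger_gap: 0.0096
```

Seated: +10 N reaction, at the expected height. Swing it shut on an arc about the hinge, with a lighter grip.

>>> {"fn": "send_rows", "kwargs": {"deltas": [[0,-0.1,0,0,0,0,0],[0,0,0.13,0,-0.5,0,0],[0,0,0.26,0,-1,0,0],[0,0,0.26,0,-1,0,0],[0,0,0.26,0,-1,0,0],[0,0,0.26,0,-1,0,0],[0,0,0.26,0,-1,0,0],[0,0,0.26,0,-1,0,0],[0,0,0.26,0,-1,0,0],[0,0,0.13,0,-0.5,0,0],[0,0,0,0,0,0,0],[0,0,0,0,0,0,0]], "newtons": 40}}

```text
clock: 51.25
eef_pos: [0.4557, -0.0093, 0.1513]
ee_rot: [-1.143, 1.309, -1.309]
ft_force: [-4.0, -3.9, 5.7]
finger_gap: 0.0096
```

```bash
python3 -c "
from h import *
kn()"
```

```text
yaw -7.79 need fwd(z) -0.3 need -x 0.5 M [0.22 0.66 0.23]
t 51.25 rel bowl mm [-130.    -9.6] r 130.4 z 0.1513 F [-4.  -3.9  5.7] gap 0.0096 tilt [0.001 0.    1.   ]
```

>>> {"fn": "send_rows", "kwargs": {"deltas": [[0,0,0.13,0,-0.5,0,0],[0,0,0.13,0,-0.5,0,0],[0,0,0.13,0,-0.5,0,0],[0,0,0,0,0,0,0],[0,0,0,0,0,0,0]]}}

```text
clock: 51.67
eef_pos: [0.4581, -0.0097, 0.1511]
ee_rot: [-1.158, 1.292, -1.289]
ft_force: [-6.3, -1.8, 8.5]
finger_gap: 0.0096
```

>>> {"fn": "send_rows", "kwargs": {"deltas": [[0,0,0.13,0,-0.5,0,0],[0,0,0.13,0,-0.5,0,0],[0,0,0,0,0,0,0],[0,0,0,0,0,0,0]]}}

```text
clock: 52.0
eef_pos: [0.4584, -0.0099, 0.151]
ee_rot: [-1.169, 1.284, -1.277]
ft_force: [-10.6, -1.4, 10.1]
finger_gap: 0.0096
```

```bash
python3 -c "
from h import *
kn()"
```

```text
yaw -5.47 need fwd(z) 2.9 need -x 0.7 M [ 0.86  2.15 -0.71]
t 52.0 rel bowl mm [-127.2   -9.9] r 127.6 z 0.151 F [-10.6  -1.4  10.1] gap 0.0096 tilt [0.007 0.001 1.   ]
```

It's against the bumpers (−10.6 N). Release and rise.

>>> {"fn": "send_rows", "kwargs": {"deltas": [[0,0,0,0,0,0,0.15],[0,0,0,0,0,0,0.3],[0,0,0,0,0,0,0.4],[0,0,0,0,0,0,0.4],[0,0,0,0,0,0,0.4],[0,-1,0,0,0,0,0.4],[0,-2,0,0,0,0,0.4],[0,-3,0,0,0,0,0.4],[0,-4,0,0,0,0,0.4],[0,-3,0,0,0,0,0.4],[0,-1,0,0,0,0,0.4],[0,0,0,0,0,0,0.4],[0,0,0,0,0,0,0.4]]}}

```text
clock: 53.08
eef_pos: [0.4627, -0.0098, 0.2914]
ee_rot: [-1.163, 1.276, -1.278]
ft_force: [0.3, 0.5, -0.7]
finger_gap: 0.0341
```

Run:
```python
from h import *
kn();P=cams.camera_params("wrist");im=cams.read_camera("wrist");cv2.imwrite("pics/w17.png",im[:,:,::-1])
o=manip.get_obs()
c=ctr(-5.7)+PIN-pin
for s in(-.02,.06,.134,.148):
    t=np.radians(-5.7);p=c+s*np.array([-np.sin(t),np.cos(t)]);print(s,proj("wrist",[*p,.175 if s<.14 else .157],P).round(1))
g=cv2.cvtColor(im,cv2.COLOR_RGB2GRAY)
for r in(60,100,140,180,220): print(r,' '.join('%3d'%v for v in g[r,280:372:2]))
t=cams.read_camera("top");s=cams.read_camera("scene");cv2.imwrite("pics/t17.png",t[:,:,::-1]);cv2.imwrite("pics/s17.png",s[:,:,::-1])
```

```text
yaw -5.31 need fwd(z) -0.9 need -x 0.3 M [ 0.    0.07 -0.01]
t 53.08 rel bowl mm [-123.    -9.4] r 123.3 z 0.2914 F [ 0.3  0.5 -0.7] gap 0.0341 tilt [-0.001  0.     1.   ]
-0.02 [314.2 268.5]
0.06 [314.8 168. ]
0.134 [315.5  58.6]
0.148 [315.7  44.4]
60 226 227 227 225 224 223 225 224 225 235 239 239 237 237 238 239 239 239 239 239 240 241 242 237 138  96  74  55  54  54  56  98 131 132 125 116 115 115 115 105 100 121 131 131 131 131
100 230 229 226 228 187 112 112 111 112 114 114 117 186 237 239 240 241 242 240 209 117 106  98 127 238 221 227 242 243 242 243 242 243 243 243 243 243 243 243 243 243 242 243 242 243 242
140 227 227 227 226 220 176 113 115 115 118 115 122 208 236 238 238 241 242 232 156 155 231 243 243 243 243 243 243 243 243 243 243 243 243 243 243 243 243 243 240 173  51  29  30  29  26
180 231 229 231 229 228 192 124 117 118 117 113 156 225 235 235 238 240 239 198 122 113  91 105 227 237 233 242 243 211  64  28  29  28  33  89 154 163 163 163 163 162 162 162 163 161 162
220 225 229 232 233 232 184 113 114 112 113 120 169 228 233 236 238 239 228 145 115  99  85 157 236 228 194  48  29  31  27  56  51  65 132 151 149 149 148 149 149 149 148 149 147 147 147
```

No views are left, so I'll use numbers only: fit the door's yaw from the rail centres (311,100), (310.6,140), (309.3,180), (308,220) and compare it with the machine's edges.

Run:
```python
from h import *
P=cams.camera_params("wrist")
im=cv2.imread("pics/w17.png",0)
# rail edges per row
pts=[]
for r in range(90,236,4):
    row=im[r].astype(float);run=np.nonzero(row[296:330]>200)[0]
    if len(run)>5:
        runs=np.split(run,np.nonzero(np.diff(run)>1)[0]+1);q=max(runs,key=len)
        if 8<len(q)<22: pts.append(((q[0]+q[-1])/2+296,r,len(q)))
pts=np.array(pts);print(pts[::6])
w=np.array([back("wrist",p[:2],.175,P)[:2] for p in pts])
k=np.polyfit(w[:,1],w[:,0],1);print("rail yaw from wrist",-np.degrees(np.arctan(k[0])),"x at y=0",k[1],"at hinge y .137",np.polyval(k,.1379))
print("tool bias check: pin x .4755")
# scene camera: profile of the left/right lines not needed
PT=cams.camera_params("top")
for yaw in(-5.7,-6.7,-8.7):
    t=np.radians(yaw);c=PIN-.148*np.array([-np.sin(t),np.cos(t)])
    e=c-.134*np.array([-np.sin(t),np.cos(t)])
    print(yaw,proj("top",[*e,.175],PT).round(1),proj("scene",[*e,.175]).round(1))
```

```text
[[311.5  90.   14. ]
 [311.  114.   13. ]
 [310.5 138.   14. ]
 [310.  162.   13. ]
 [309.5 186.   12. ]
 [309.  210.   13. ]
 [308.5 234.   12. ]]
rail yaw from wrist -6.864424946876425 x at y=0 0.45519895038667846 at hinge y .137 0.47179981429468665
tool bias check: pin x .4755
-5.7 [391.5 264.1] [246.3 248.5]
-6.7 [391.3 266.6] [244.7 247.2]
-8.7 [390.8 271.6] [241.5 244.6]
```

Door yaw is about −6.9° by wrist, and the push stopped at about −6.7°. To be certain, I'll press the free end from outside with closed fingers.

>>> {"fn": "send_rows", "kwargs": {"deltas": [[1,0,-0.6,0,0,0,0],[2,0,-1.1,0,0,0,0],[2.5,0,-1.4,0,0,0,0],[2.5,0,-1.4,0,0,0,0],[2,0,-1.1,0,0,0,0],[1.4,0,-0.7,0,0,0,0],[0,0,0,0,0,0,0],[0,0,0,0,0,0,0],[0,2,0,0,0,0,0],[0,3,0,0,0,0,0],[0,4,0,0,0,0,0],[0,3.5,0,0,0,0,0],[0,2,0,0,0,0,0],[0,0.8,0,0,0,0,0],[0,0,0,0,0,0,0],[0,0,0,0,0,0,0],[0,0,0,0,0,0,0]]}}

```text
clock: 54.65
eef_pos: [0.39, -0.1169, 0.1387]
ee_rot: [-1.163, 1.275, -1.277]
ft_force: [-0.1, -0.8, 1.0]
finger_gap: 0.0002
```

>>> {"fn": "send_rows", "kwargs": {"deltas": [[0,0,0.5,0,0,0,0],[0,0,0.5,0,0,0,0],[0,0,0.5,0,0,0,0],[0,0,0.3,0,0,0,0],[0,0,0.2,0,0,0,0],[0,0,0.2,0,0,0,0],[0,0,0,0,0,0,0],[0,0,0,0,0,0,0]]}}

```text
clock: 55.32
eef_pos: [0.4109, -0.1195, 0.1383]
ee_rot: [-1.164, 1.277, -1.277]
ft_force: [-0.3, 0.2, -1.1]
finger_gap: -0.0001
```

```bash
python3 -c "
from h import *
kn();print(manip.get_obs()['eef_pos'].round(4))"
```

```text
yaw -5.29 need fwd(z) 40.5 need -x 114.3 M [-0.04 -0.04  0.03]
t 55.32 rel bowl mm [-163.6 -123.7] r 205.1 z 0.1383 F [-0.3  0.2 -1.1] gap -0.0001 tilt [0. 0. 1.]
[ 0.4109 -0.1195  0.1383]
```

>>> {"fn": "send_rows", "kwargs": {"deltas": [[0,0,0.2,0,0,0,0],[0,0,0.2,0,0,0,0],[0,0,0.2,0,0,0,0],[0,0,0.2,0,0,0,0],[0,0,0,0,0,0,0],[0,0,0,0,0,0,0]]}}

```text
clock: 55.82
eef_pos: [0.4192, -0.1202, 0.1383]
ee_rot: [-1.164, 1.277, -1.277]
ft_force: [-0.1, 0.6, -0.0]
finger_gap: 0.0002
```

>>> {"fn": "send_rows", "kwargs": {"deltas": [[0,0,0.2,0,0,0,0],[0,0,0.2,0,0,0,0],[0,0,0,0,0,0,0],[0,0,0,0,0,0,0]]}}

```text
clock: 56.15
eef_pos: [0.423, -0.1206, 0.1383]
ee_rot: [-1.164, 1.277, -1.277]
ft_force: [0.3, -0.0, 0.3]
finger_gap: 0.0004
```

>>> {"fn": "send_rows", "kwargs": {"deltas": [[0,0,0.2,0,0,0,0],[0,0,0.2,0,0,0,0],[0,0,0,0,0,0,0],[0,0,0,0,0,0,0]]}}

```text
clock: 56.48
eef_pos: [0.4257, -0.121, 0.1381]
ee_rot: [-1.166, 1.279, -1.276]
ft_force: [-3.5, 1.2, 1.4]
finger_gap: 0.0002
```

>>> {"fn": "send_rows", "kwargs": {"deltas": [[0,0,0.2,0,0,0,0],[0,0,0.2,0,0,0,0],[0,0,0,0,0,0,0],[0,0,0,0,0,0,0]]}}

```text
clock: 56.82
eef_pos: [0.4263, -0.1213, 0.1379]
ee_rot: [-1.171, 1.283, -1.274]
ft_force: [-8.8, 1.8, 7.3]
finger_gap: 0.0002
```

```bash
python3 -c "
from h import *
print(manip.get_obs()['eef_pos'].round(4),manip.get_obs()['ft_force'].round(1))"
```

```text
[ 0.4263 -0.1213  0.1379] [-8.8  1.8  7.3]
```

A stiff stop (4 mm commanded moved it only 0.6 mm), so the door is shut on its bumpers. Next a gentle press down on the rail by the hinge to confirm the knuckles are home.

>>> {"fn": "send_rows", "kwargs": {"deltas": [[0,0,-1,0,0,0,0],[0,0,-1.5,0,0,0,0],[0,-2,0,0,0,0,0],[0,-4,0,0,0,0,0],[0,-4,0,0,0,0,0],[0,-3,0,0,0,0,0],[0,-1,0,0,0,0,0],[-1.5,0,0.3,0,0,0,0],[-3,0,0.7,0,0,0,0],[-3.5,0,0.8,0,0,0,0],[-3.5,0,0.8,0,0,0,0],[-3.5,0,0.8,0,0,0,0],[-3.5,0,0.7,0,0,0,0],[-2.5,0,0.4,0,0,0,0],[-1.4,0,0.3,0,0,0,0],[0,0,0,0,0,0,0],[0,0,0,0,0,0,0],[0,0,0,0,0,0,0]]}}

```text
clock: 58.32
eef_pos: [0.4745, 0.0982, 0.2781]
ee_rot: [-1.164, 1.277, -1.279]
ft_force: [0.5, 0.5, -0.6]
finger_gap: 0.0001
```

```bash
python3 -c "
from h import *
print(tgt([.471,.100,.185],np.radians(-5.3)))"
```

```text
{'now': [0.4745, 0.0982, 0.2781], 'd_world': [-0.35, 0.18, -9.31], 'd_tool_now': [-0.16, 9.31, -0.37], 'turn': [-0.01, -0.07, 0.07], 'd_tool_after': [-0.15, 9.31, -0.37]}
```

>>> {"fn": "send_rows", "kwargs": {"deltas": [[-0.15,2,-0.4,0,0,0,0],[0,3,0,0,0,0,0],[0,2.5,0,0,0,0,0],[0,1.3,0,0,0,0,0],[0,0.5,0,0,0,0,0],[0,0,0,0,0,0,0],[0,0,0,0,0,0,0],[0,0,0,0,0,0,0]]}}

```text
clock: 58.98
eef_pos: [0.4715, 0.1012, 0.1863]
ee_rot: [-1.162, 1.276, -1.278]
ft_force: [0.7, 0.8, -0.2]
finger_gap: -0.0001
```

>>> {"fn": "send_rows", "kwargs": {"deltas": [[0,0.2,0,0,0,0,0],[0,0.2,0,0,0,0,0],[0,0.2,0,0,0,0,0],[0,0.2,0,0,0,0,0],[0,0,0,0,0,0,0],[0,0,0,0,0,0,0]]}}

```text
clock: 59.48
eef_pos: [0.4706, 0.1015, 0.1772]
ee_rot: [-1.165, 1.277, -1.277]
ft_force: [0.5, 0.1, -0.1]
finger_gap: -0.0
```

>>> {"fn": "send_rows", "kwargs": {"deltas": [[0,0.15,0,0,0,0,0],[0,0.15,0,0,0,0,0],[0,0,0,0,0,0,0],[0,0,0,0,0,0,0]]}}

```text
clock: 59.82
eef_pos: [0.4708, 0.1016, 0.1744]
ee_rot: [-1.164, 1.277, -1.277]
ft_force: [0.6, -0.9, 1.7]
finger_gap: -0.0001
```

Contact came at z≈0.1745 against 0.175 for fully home. Retreat and take a final check.

>>> {"fn": "send_rows", "kwargs": {"deltas": [[0,-1,0,0,0,0,0],[0,-3,0,0,0,0,0],[0,-4,0,0,0,0,0],[0,-4,0,0,0,0,0],[0,-3,0,0,0,0,0],[-3,0,0,0,0,0,0],[-4,0,0,0,0,0,0],[-4,0,0,0,0,0,0],[-4,0,0,0,0,0,0],[-3,0,0,0,0,0,0],[-1,0,0,0,0,0,0],[0,0,0,0,0,0,0],[0,0,0,0,0,0,0],[0,0,0,0,0,0,0]]}}

```text
clock: 60.98
eef_pos: [0.4886, 0.2881, 0.3239]
ee_rot: [-1.165, 1.278, -1.281]
ft_force: [0.1, -1.3, 0.8]
finger_gap: 0.0
```

Run:
```python
from h import *
t=cams.read_camera("top");t0=cv2.imread("pics/top0.png")[:,:,::-1];st()
g=cv2.cvtColor(t,cv2.COLOR_RGB2GRAY);PT=cams.camera_params("top")
# beads: bright blobs on bowl floor
m=np.zeros_like(g);u=proj("top",[*b,.03],PT);cv2.circle(m,tuple(int(v) for v in u),43,255,-1)
n,l,s,c=cv2.connectedComponentsWithStats(((g>165)&(m>0)).astype(np.uint8))
print("blobs",[(s[i,4],[int(v) for v in 1000*((back("top",c[i],.032,PT)[:2]-b)@rm)]) for i in range(1,n) if s[i,4]>8])
# changes elsewhere
d=np.abs(t.astype(int)-t0).max(2)>60
for nm,(x0,y0,x1,y1) in dict(mixbowl=(215,290,275,350),spatula=(315,300,412,328),paper=(418,205,520,303),rod=(355,125,395,165),bench_right=(400,170,420,300)).items(): print(nm,int(d[y0:y1,x0:x1].sum()))
# door rail in top view: rows of bright strip at several columns
for col in(280,320,360,385): print(col,' '.join('%3d'%v for v in g[245:282,col]))
print([proj("top",[*(PIN-s*np.array([.115,.993])),.175],PT).round(1).tolist() for s in(.02,.148,.28)])
```

```text
t 61.03 rel bowl mm [-126.9  289.5] r 316.1 z 0.324 F [-0.9 -0.7 -0.1] gap -0.0002 tilt [0.    0.002 1.   ]
blobs [(np.int32(48), [79, -2]), (np.int32(47), [63, 52]), (np.int32(49), [69, -34]), (np.int32(48), [27, 77]), (np.int32(37), [23, -26]), (np.int32(46), [30, -68]), (np.int32(14), [15, -39]), (np.int32(45), [-18, 77]), (np.int32(51), [-49, -52]), (np.int32(51), [-70, 15]), (np.int32(10), [-94, -26])]
mixbowl 1301
spatula 0
paper 571
rod 6
bench_right 0
280 199 200 199 199 199 198 183 173 193 197 197 190 149  72  70  81  96 115 118 109  92  80  80  95  97  98  99  99  96  94  92  98 139 180 181 178 176
320 132 117  95  71  58  51  35  35  37  83 154 181 172 192 193 192 188 151  77  70  78  95 114 115 105  92  83  77  94  96  95  95  95  96  95  92  96
360 198 197 198 198 198 198 199 198 199 198 198 198 199 197 176 161 176 163 188 190 190 186 152  78  69  80  93 111 113 106  93  82  78  95  96  96  96
385 119 117 115 115 113 104  90  89 102 116 115 119 117  88  54  31  35  37  52  87 143 184 185 188 192 166  93  61  61  65  74  88  97  98  99  96  95
[[258.4, 250.9], [323.0, 258.4], [390.2, 266.2]]
```

All eight beads are found (r≈72–86 mm, in every quarter), with the castings inside. The door's slope looks a little larger than the machine's, so I'll measure both edges more precisely.

Run:
```python
from h import *
PT=cams.camera_params("top")
t=cams.read_camera("top");cv2.imwrite("pics/t18.png",t[:,:,::-1])
g=cv2.cvtColor(t,cv2.COLOR_RGB2GRAY).astype(float)
def line(pts,z=.175):
    w=np.array([back("top",p,z,PT)[:2] for p in pts])
    for _ in range(3):
        k=np.polyfit(w[:,1],w[:,0],1);r=w[:,0]-np.polyval(k,w[:,1]);w=w[np.abs(r)<max(.0015,1.5*r.std())]
    return -np.degrees(np.arctan(k[0])),k,len(w),r.std()
# door: front(bottom) edge of bright top strip = strongest negative vertical gradient
pts=[]
for c in range(275,390,3):
    r0=int(248+ (c-258)*.125);s=g[r0-2:r0+16,c];d=np.diff(s);i=d.argmin();pts.append((c,r0-2+i+.5))
print("door front-edge",line(pts))
# rear wall top: rear edge; print column profiles near the line
pts=[]
for c in range(272,398,3):
    r0=int(116+(c-267)*.083);s=g[r0-6:r0+7,c]
    if c%21==0: print(c,r0-6,s.astype(int))
# left wall x vs row and right wall
print(); 
for r in(140,170,200,230): print(r,g[r,245:275].astype(int),g[r,378:404].astype(int))
```

```text
door front-edge (np.float64(-7.255349987328575), array([0.12731096, 0.45103369]), 39, np.float64(0.0005844221015303884))

140 [180 179 177 176 173 174 176 176 177 177 179 179 175 175 177 181 190 190
 187 174  94  99  97 109  99  90  81 100 100  99] [ 40  52  90 110 110 110 109 108 108 107 105 106 104  89  62  63  69  93
 146 180 177 177 177 176 176 176]
170 [187 184 180 179 180 179 179 180 179 170 139 145 194 196 190 154  87  83
  94 111 109  97  88 101 101 100 101 131 196 199] [194 193 193 192 193 192 190 190 189 190 185 164 170 117  86 115 186 186
 181 165 124 176 180 179 179 179]
200 [179 181 183 180 180 181 187 194 196 196 185 124 104 105 105 109 101  91
  99 105 103 103 133 196 201 199 199 199 191 134] [197 197 197 198 197 197 198 197 184 120 141 106  97 140 185 188 180 136
 119 176 181 181 183 181 179 181]
230 [173 170 176 196 199 199 182  95  99 101 110 107  87  85 102 104 103 105
 134 199 200 199 200 199 199 199 199 199 200 200] [198 198 197 197 198 191 168 170 118  85 115 188 192 191 175 110 120 173
 174 173 176 176 174 172 169 171]
```

Run:
```python
from h import *
PT=cams.camera_params("top")
g=cv2.cvtColor(cv2.imread("pics/t18.png"),cv2.COLOR_BGR2GRAY).astype(float)
def wall(x0,slope,dark):
    w=[]
    for r in range(132,244,2):
        c0=x0+slope*(r-200);a=int(round(c0))-4;s=g[r,a:a+9]
        q=np.clip(s-150 if dark else s-182,0,None)
        if q.sum()>5: w.append(back("top",(a+(q*np.arange(9)).sum()/q.sum(),r),.175,PT)[:2])
    w=np.array(w)
    for _ in range(4):
        k=np.polyfit(w[:,0],w[:,1],1);e=w[:,1]-np.polyval(k,w[:,0]);w=w[np.abs(e)<max(.001,1.5*e.std())]
    return np.degrees(np.arctan(k[0])),k,len(w),e.std()
L=wall(253.7,-.142,False);Rr=wall(393,-.083,False);print("left",L,"right",Rr)
if 1:
    kl,kr=L[1],Rr[1];x=.55;print("wall separation",(np.polyval(kl,x)-np.polyval(kr,x))*np.cos(np.radians(L[0])),"mid y at .611",(np.polyval(kl,.611)+np.polyval(kr,.611))/2)
# rear wall: vertical profile of bright max
w=[]
for c in range(272,396,3):
    r0=116+(c-267)*.083;a=int(r0)-3;s=g[a:a+8,c];q=np.clip(s-175,0,None)
    if q.sum()>5: w.append(back("top",(c,a+(q*np.arange(8)).sum()/q.sum()),.175,PT)[:2])
w=np.array(w);
if len(w)>6:
    k=np.polyfit(w[:,1],w[:,0],1);print("rear",-np.degrees(np.arctan(k[0])),len(w),(w[:,0]-np.polyval(k,w[:,1])).std())
```

```text
left (np.float64(-6.092937507782892), array([-0.1067445 ,  0.19305487]), 53, np.float64(0.00035433368194205965)) right (np.float64(-5.9054854380369415), array([-0.10343671, -0.08877926]), 36, np.float64(0.0003197752816990323))
wall separation 0.2784330508294719 mid y at .611 -0.012072558703973155
rear -6.144427186895103 41 0.0006038621917871771
```

Run:
```python
from h import *
PT=cams.camera_params("top")
def door(fn,c0=275,c1=390):
    g=cv2.imread(fn,0).astype(float);w=[]
    for c in range(c0,c1,2):
        r0=int(248+(c-258)*.12);s=cv2.GaussianBlur(g,(1,3),0)[r0-2:r0+16,c];d=np.diff(s);i=d.argmin()
        if 0<i<len(d)-1:
            den=d[i-1]-2*d[i]+d[i+1];o=0.5*(d[i-1]-d[i+1])/den if den else 0
            w.append(back("top",(c,r0-2+i+.5+o),.175,PT)[:2])
    w=np.array(w)
    for _ in range(4):
        k=np.polyfit(w[:,1],w[:,0],1);e=w[:,0]-np.polyval(k,w[:,1]);w=w[np.abs(e)<max(.001,1.5*e.std())]
    t=np.arctan(k[0]);m=(w[:,:]-f-[0,.003])@rz(np.radians(-6.05))
    print(fn,-np.degrees(t),len(w),"machine-frame x of front edge at y=+.1,-.1:",np.polyval(np.polyfit(m[:,1],m[:,0],1),[.1,-.1]).round(4))
door("pics/t18.png")
for n in("scene0","s17","top0","t17","t18"):
    im=cv2.imread(f"pics/{n}.png").astype(int);mk=(im[:,:,1]>im[:,:,2]+40)&(im[:,:,1]>im[:,:,0]+30);ys,xs=np.nonzero(mk);print(n,"green",mk.sum(),xs.mean().round(1),ys.mean().round(1))
```

```text
pics/t18.png -7.230147430519484 58 machine-frame x of front edge at y=+.1,-.1: [-0.1578 -0.162 ]
scene0 green 268 300.3 196.1
s17 green 378 299.0 193.9
top0 green 1324 246.8 321.7
t17 green 1685 244.5 321.2
t18 green 481 238.1 332.7
```

The machine's yaw is −6.05° and the door's top edge −7.2°, so about 4 mm of residual at the free end, within bore play or lean. I'll press the free end once more, firmly and at mid-height, then re-measure.

>>> {"fn": "send_rows", "kwargs": {"deltas": [[1,0,-0.5,0,0,0,0],[2,0,-1,0,0,0,0],[3.5,0,-1,0,0,0,0],[4,0,-1,0,0,0,0],[4,0,-1,0,0,0,0],[4,0,-1,0,0,0,0],[4,0,-1,0,0,0,0],[4,0,-0.9,0,0,0,0],[4,0,-0.9,0,0,0,0],[4,0,-0.8,0,0,0,0],[3.5,0,-0.7,0,0,0,0],[2,0,-0.4,0,0,0,0],[1,0,0,0,0,0,0],[0,0,0,0,0,0,0],[0,0,0,0,0,0,0],[0,0,0,0,0,0,0]]}}

```text
clock: 62.42
eef_pos: [0.3489, -0.1076, 0.3245]
ee_rot: [-1.164, 1.276, -1.277]
ft_force: [-0.2, 0.1, -0.1]
finger_gap: -0.0002
```

```bash
python3 -c "
from h import *
print(tgt([.395,-.122,.105],np.radians(-6)))"
```

```text
{'now': [0.3489, -0.1076, 0.3245], 'd_world': [4.61, -1.44, -21.95], 'd_tool_now': [1.01, 21.95, 4.71], 'turn': [-0.03, 0.73, -0.01], 'd_tool_after': [0.95, 21.95, 4.74]}
```

>>> {"fn": "send_rows", "kwargs": {"deltas": [[0.3,0,1.5,0,0,0,0],[0.4,0,2,0,0,0,0],[0.3,0,1,0,0,0,0],[0,2,0,0,0,0,0],[0,3.5,0,0,0,0,0],[0,4,0,0,0,0,0],[0,4,0,0,0,0,0],[0,3.5,0,0,0,0,0],[0,2,0,0,0,0,0],[0,1.4,0,0,0,0,0],[0,0,0,0,0,0,0],[0,0,0.6,0,0,0,0],[0,0,0.6,0,0,0,0],[0,0,0.6,0,0,0,0],[0,0,0.5,0,0,0,0],[0,0,0.3,0,0,0,0],[0,0,0,0,0,0,0],[0,0,0,0,0,0,0]]}}

```text
clock: 63.92
eef_pos: [0.4145, -0.1246, 0.121]
ee_rot: [-1.17, 1.282, -1.274]
ft_force: [-9.3, 2.0, 8.7]
finger_gap: 0.0
```

>>> {"fn": "send_rows", "kwargs": {"deltas": [[0,0,0.2,0,0,0,0],[0,0,0.2,0,0,0,0],[0,0,0.2,0,0,0,0],[0,0,0,0,0,0,0],[0,0,0,0,0,0,0]]}}

```text
clock: 64.33
eef_pos: [0.4148, -0.125, 0.1208]
ee_rot: [-1.178, 1.288, -1.27]
ft_force: [-19.1, 4.2, 17.7]
finger_gap: -0.0001
```

19 N with no travel, so it's a hard stop. Retreat and re-measure.

>>> {"fn": "send_rows", "kwargs": {"deltas": [[0,0,-1,0,0,0,0],[0,0,-2,0,0,0,0],[0,0,-1.5,0,0,0,0],[0,-2,0,0,0,0,0],[0,-4,0,0,0,0,0],[0,-4,0,0,0,0,0],[0,-4,0,0,0,0,0],[0,-2,0,0,0,0,0],[2,0,0,0,0,0,0],[4,0,0,0,0,0,0],[4,0,0,0,0,0,0],[4,0,0,0,0,0,0],[4,0,0,0,0,0,0],[3,0,0,0,0,0,0],[1,0,0,0,0,0,0],[0,0,0,0,0,0,0],[0,0,0,0,0,0,0]]}}

```text
clock: 65.75
eef_pos: [0.3598, -0.3396, 0.2809]
ee_rot: [-1.163, 1.277, -1.277]
ft_force: [0.0, -0.3, -0.2]
finger_gap: -0.0003
```

Run:
```python
from h import *
PT,PS=cams.camera_params("top"),cams.camera_params("scene");st()
t=cams.read_camera("top");cv2.imwrite("pics/t19.png",t[:,:,::-1]);s=cams.read_camera("scene");cv2.imwrite("pics/s19.png",s[:,:,::-1])
g=cv2.cvtColor(t,cv2.COLOR_RGB2GRAY).astype(float);w=[];v=[]
for c in range(275,390,2):
    r0=int(248+(c-258)*.12);d=np.diff(g[r0-2:r0+16,c]);i=d.argmin();w.append(back("top",(c,r0-2+i+.5),.175,PT)[:2])
w=np.array(w)
for _ in range(4):
    k=np.polyfit(w[:,1],w[:,0],1);e=w[:,0]-np.polyval(k,w[:,1]);w=w[np.abs(e)<max(.001,1.5*e.std())]
print("door yaw",-np.degrees(np.arctan(k[0])),len(w))
for n in("top0","t19","scene0","s19"):
    im=cv2.imread(f"pics/{n}.png").astype(int);mk=(im[:,:,1]>im[:,:,2]+15)&(im[:,:,1]>im[:,:,0]+15)
    mk[:, :200]=0; mk[:,350:]=0; mk=mk.astype(np.uint8);nn,l,ss,cc=cv2.connectedComponentsWithStats(mk);i=1+ss[1:,4].argmax();print(n,ss[i],cc[i].round(1))
```

```text
t 65.75 rel bowl mm [-192.5 -347.8] r 397.5 z 0.2809 F [ 0.  -0.3 -0.2] gap -0.0003 tilt [-0.001 -0.     1.   ]
door yaw -7.292972251118612 57
top0 [ 221  297   47   49 1794] [243.9 321.1]
t19 [ 221  297   47   49 1795] [243.9 321.1]
scene0 [282 177  41  29 885] [301.8 190.8]
s19 [282 177  40  29 800] [300.3 190. ]
```

```bash
python3 -c "
from h import *
print(job.finish_job())"
```

```text
the job is handed in; nothing more can be done
None
```

The job is handed in at about 66 s of the 210 s allowed. The door is hung and shut, but one check of its closing angle did not fully agree.

**Castings and stirring:** Both castings on the paper went into the bowl. I stirred three full turns among the beads at radius 55–60 mm, then most of a turn further in to move the castings. The last top image showed all eight beads inside the bowl, in every quarter and shifted from their start. It also showed blobs where the castings would be, inside the bead ring.

**Rod:** It is back in its holder. In the top image its handle was within 0.4 px of where it started.

**Door:**
- **Seating:** it was hung on both pins. The hinge end of the rail was contacted at z = 0.1745 m, against 0.175 m for fully home.
- **Shutting:** it was swung against the bumpers, which stopped it hard. A 19 N push at the free end did not move it further.
- **Disagreement:** in the top image the door's top edge reads about −7.3° against about −6.1° for the machine's walls. That is about 1.2°, roughly 4–5 mm at the free end. I put it down to play in the hinge bores and measurement error.

**Other items:** The mixing bowl's outline matches the start picture to the pixel, and the top-image check showed no change at the spatula. I used all 16 picture views before the last checks, so those were done by image code rather than by eye.

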